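# Turn the washed tumblers down in the draining tray and close its notched stop

## Task

The two or three washed tumblers standing mouth-up on the counter are to drain in the grey tray. First take the tray's sliding stop by its black knob, lift it out of its notch and drop it into the last notch, the one farthest from the tray's end wall, so that the tray is open; then turn every tumbler mouth-down and stand them in the tray in one row starting at the end wall, one centred on each marked place with none skipped. Finally lift the stop out again and drop it fully into the notch that closes the row, just beyond the last tumbler, and leave the other things on the counter where they are.

Things in the scene. Friction and masses are not known exactly. Their poses are not given: they have to be found in the camera images.
- tray: grey plastic draining tray fixed on the counter, 350 mm long (y), 8 mm thick, from x = -95 to +75 mm, with a lip 20 mm high along the near edge; origin on its underside, z up, y along the row towards the end wall (to the robot's left at yaw 0), x across it to the far side, where the rail is. Row of places along x = -30 mm; end wall's inner face at y = +165 mm, wall 55 mm high
- notch1 (a point): bottom of the first notch, on the rail: a toothed steel bar 22 mm wide along the tray's x = +57 mm, tooth tops 30 mm above the counter, with four notches, open on top, 18 mm wide and 16 mm deep, 88, 168, 248 and 318 mm from the end wall
- notch4 (a point): bottom of the last notch, farthest from the end wall
- bay1 (a point): centre of the first (nearest the end wall) tumbler place (marked by three dark drain slots) on the tray's floor, 8 mm above the counter; the places are 80 mm apart, the first 40 mm from the end wall
- bay2 (a point): centre of the second tumbler place (marked by three dark drain slots) on the tray's floor, 8 mm above the counter; the places are 80 mm apart, the first 40 mm from the end wall
- bay3 (a point): centre of the third tumbler place (marked by three dark drain slots) on the tray's floor, 8 mm above the counter; the places are 80 mm apart, the first 40 mm from the end wall
- stop_slide (a joint): place of the sliding stop along the rail (m), growing away from the end wall (tray -y): 0 first notch, where it starts; 0.080 second notch, just beyond the second place, closes a row of two; 0.160 third notch, closes a row of three; 0.230 last notch, tray open. Slides with about 0.6 N friction once lifted; 3 mm play either way in a notch
- stop_lift (a joint): how far the stop is lifted, in m: 0 when its 12 mm cross pin is down in a notch, 0.016 when it rests on or just clears the tooth tops, at most 0.035. It falls by its own weight (140 g). The stop stays level and cannot turn or come off the rail
- knob (a point): middle of the stop's round black knob, an upright cylinder 26 mm in diameter, 36 mm tall, above the rail (54 mm above the counter when seated); moves with the stop. A 6 mm thick steel blade reaches from it across the row, 120 mm towards the tray's -x, lower edge 16 mm, upper edge 52 mm above the counter when seated
- tumbler1: blue stoneware tumbler with no handle, square with straight upright sides and rounded corners, open: 56 x 56 mm outside, 62 mm tall, wall 4 mm, base 6 mm, about 120 g; origin at the centre of its base, z from base to mouth (so mouth-down, z points down and the origin is on top), x and y square to its sides; may be absent
- tumbler2: blue stoneware tumbler with no handle, square with straight upright sides and rounded corners, open: 56 x 56 mm outside, 62 mm tall, wall 4 mm, base 6 mm, about 120 g; origin at the centre of its base, z from base to mouth (so mouth-down, z points down and the origin is on top), x and y square to its sides; may be absent
- tumbler3: blue stoneware tumbler with no handle, square with straight upright sides and rounded corners, open: 56 x 56 mm outside, 62 mm tall, wall 4 mm, base 6 mm, about 120 g; origin at the centre of its base, z from base to mouth (so mouth-down, z points down and the origin is on top), x and y square to its sides; may be absent
- spoon: steel spoon lying flat, 199 x 41 x 16 mm, origin under its middle, x along it; a bystander, leave it where it is
- big_mug: brown stoneware mug, 118 mm tall, about 100 mm in diameter with a handle, at the right in front of the wire dish rack, origin under it; a bystander, leave it where it is
- spout (a point): lower end of the tap's spout over the sink, fixed; from here the pipe, 23 mm thick, arches up to 0.38 m and straight back over the sink: keep the arm clear of it. The sink is open from x = 0.54 on; in front of it runs a strip of counter from its front edge, x = 0.38
- lemon: lemon, 83 x 58 x 58 mm, origin under it; a bystander, leave it where it is
- candle: small round candle in a white cup, 38 mm in diameter, 15 mm tall, origin under it; a bystander, leave it where it is
Mind the look-alikes: they are no part of the job. What is shaped like the tumbler1 but green is not meant.

How it is judged:
By the outcome, as a careful person would: the job done as asked, in the order asked, and still so for the second after the job is handed in, with the robot touching nothing.
Of tumbler1, tumbler2, tumbler3 only 2 to 3 are there at a start; the rules pass over those that are not, and their reading is None.
At some moment in a run one of tumbler1, tumbler2, tumbler3 may be knocked a few centimetres aside while the robot is not near it.
Once in a run the grip may slacken for a moment while it holds something.
It also fails if it takes over 210 s, if anything falls off the work surface, if the arm or the gripper's body presses on something with over 40 N, if the wrist force passes 120 N, or if a joint passes its speed limit or range.

## Robot

A 7-joint arm with a two-finger parallel gripper is mounted at the origin on a cart in front of the work surface, level with it; the furniture and walls round the work are solid. World frame = base frame: x ahead of the robot, y to its left, z up, the work surface at z = 0. Lengths are in mm, angles in rad, forces in N, time in s.
With the tool pointing down it reaches from about 400 to 875 mm from the base axis. Payload 4.4 kg.
Tool frame: the origin (TCP) lies on the centre line of the jaws, within the pads' length; the fingertips stand 19 mm ahead of it and the grasp point (between the pads) is the TCP; z points along the fingers, y is the line along which they close (so a half turn about z gives the same grasp; the last joint's range is limited). The gripper opens to 85 mm and grips with 20 to 120 N. Pads are 22 mm wide; open, the fingers measure 114 mm over their backs; the gripper's body (76 mm by 85 mm) begins 54 mm behind the grasp point. The pads swing forward as they close: fully open they stand 13 mm farther back than shut.
Start: joints at [1.225, 0.628, 0.038, 1.517, -0.027, 0.996, -0.02], TCP at [179.533, -624.728, 250.313] pointing down, gripper open.
Joint ranges: [-3.06, 3.06], [-0.37, 2.12], [-1.25, 1.32], [0.18, 2.47], [-1.1, 4.24], [0.23, 1.98], [-2.94, 2.94]. Speed limits (rad/s): [2.57, 2.57, 3.14, 3.14, 3.14, 3.14, 3.14].

## Interface

Orientations are given as [roll, pitch, yaw] about the fixed x, y, z axes, in that order (R = Rz(yaw) Ry(pitch) Rx(roll)).
In Python, from cell import ctrl, viewer, silhouettes gives the robot as it stands.
- The arm moves only by the shell command python3 -m creep 'ROWS'. ROWS is JSON, a list of rows, each an object with "jaw": the gripper command: -1 is shut, 1 is fully open, values between are in proportion; "xyz": the shift along the tool's x, y, z in mm, a list of three; "angular": the turn, a rotation vector about the tool's x, y, z in rad, a list of three. In form: [{"jaw": jaw, "xyz": [tx, ty, tz], "angular": [rx, ry, rz]}, ...]. A call has 1 to 12 rows; each row is the pose to reach, as a shift and turn from the pose commanded when the call began, along the tool's axes at that moment; what a row does not reach only later rows make up. A row lasts 1/8 s, in which the tool goes at most 62.5 mm and 10.7 degrees, less where a joint would pass 70% of its speed; a pose out of reach is approached as far as the arm can. A call with a gripper value outside its range is refused whole. The fingers move at their own pace and stop on an object; the grip force is fixed at half the most. Time passes only in rows, so rows that repeat a pose let the fingers close. It gives the time, the measured TCP pose, the force, the opening and the grip force at its end, in the units of the state.
- ctrl.read_state(): the state, without advancing time (a new reading comes with each control period).
- viewer.get_image(name): name is "side" or "top"; returns (picture, depth): 384x512x3 uint8, red, green, blue; 384x512 float32, mm along the optical axis (not along the pixel's ray), 0 where there is no reading.
- viewer.camera_model(name): a dict with "fx", "fy", "cx", "cy" (pixels), "T" (4x4, takes a point from camera to world coordinates). Camera axes: x right, y down, z forward; pixel columns grow to the right and rows downward; lengths in mm; the calibration is good to about 2 mm. A picture is of the moment at which its call begins. camera_model takes no time and is no camera call.
- ctrl.finish_job(): hands the job in; it is judged then, once.
Trained networks look in the newest picture that a camera, given by its name, has taken for a name from the list of things; names that differ only in an ending like _2 or _b are one class to them, and where a whole thing is asked for, a point or a joint stands for the part that bears it (a point fixed in the world has none). Each returns a list of dicts, best first, with "score" (0 to 1); they miss things now and then, are a little off and sometimes report something else, mostly with a low value. They report only what shows in the picture. A call takes as long as a camera call. They do not tell look-alikes from the thing itself.
- silhouettes(camera, target): "pixels" (384x512 bool, what is visible of it) and "xy" ([column, row] in pixels, amid what is visible of it).
The state is a dict: "clock": time; "qpos": joint angles; "qd": joint speeds; "tau": joint torques, N m; "eef_pos": TCP position; "tool_rot": TCP orientation; "force": force on the tool from outside, world axes, zero at the start; "torque": the same for the moment, N m; "width": finger opening in mm; "gripper_force": force on a finger pad.
Only numpy, scipy, OpenCV 4.12 (cv2) and the standard library are available. Lean on these libraries where they do the work, as an engineer would, in place of code of your own. Each camera call takes 0.05 s, during which the arm holds its last target. There are 200 camera calls.

## Working session

There is one attempt and no reset: what is moved stays moved. The work goes in short steps, Python scripts to look and compute and a shell command to move; the robot and the scene stay as the last step left them, time stands still between calls to the robot, and variables do not carry over. Pictures are saved under pics/ and viewed, at most 14 in all, crops included, and the job is handed in when it is done.

```bash
ls; mkdir -p pics; cat > h.py <<'E'
import numpy as np, cv2
from cell import ctrl, viewer, silhouettes
def pts(cam, d=None):
    if d is None: d=viewer.get_image(cam)[1]
    m=viewer.camera_model(cam); v,u=np.mgrid[:384,:512]
    P=np.stack([(u-m['cx'])/m['fx']*d,(v-m['cy'])/m['fy']*d,d],-1)
    W=P@m['T'][:3,:3].T+m['T'][:3,3]; W[d<=0]=np.nan; return W
def save(cam,name):
    im,d=viewer.get_image(cam); cv2.imwrite(f'pics/{name}.png',im[:,:,::-1]); return im,d
E
python3 - <<'E'
from h import *
np.set_printoptions(precision=1,suppress=True)
s=ctrl.read_state(); print(s)
for c in('top','side'):
    im,d=save(c,c+'0'); m=viewer.camera_model(c); print(c,m['fx'],m['T']); np.save(f'{c}0.npy',d)
    W=pts(c,d)
    for n in('tumbler1','tray','knob','spoon','big_mug','lemon','candle'):
        for r in silhouettes(c,n)[:5]:
            p=W[r['pixels']]; 
            print(c,n,round(r['score'],2),np.round(r['xy']),len(p),np.nanmedian(p,0),np.nanpercentile(p,3,0),np.nanpercentile(p,97,0), np.median(im[r['pixels']],0))
E
```

```text
pics
{'clock': 0.0, 'qpos': array([ 1.2,  0.6,  0. ,  1.5, -0. ,  1. , -0. ]), 'qd': array([-0., -0.,  0., -0., -0., -0.,  0.]), 'tau': array([  0. , -56.3,   1.2, -19.3,   0. ,   0. ,   0. ]), 'eef_pos': array([ 179.4, -624.1,  249.4]), 'tool_rot': array([-3.1,  0. ,  0.3]), 'force': array([-0.5, -0. , -0.3]), 'torque': array([ 0.,  0., -0.]), 'gripper_force': 0.0, 'width': 85.70905527846242}
top 439.08337851064533 [[  -0.2   -0.8    0.6 -699. ]
 [  -1.     0.2   -0.1  269.4]
 [  -0.    -0.6   -0.8 1842.9]
 [   0.     0.     0.     1. ]]
side 384.4536583016661 [[  -0.4   -0.6    0.7 -452.8]
 [  -0.9    0.3   -0.3  395.6]
 [   0.    -0.7   -0.7 1267.5]
 [   0.     0.     0.     1. ]]
side tumbler1 0.85 [306. 230.] 277 [ 464.8 -197.1   41.2] [ 434.2 -225.4    7.9] [ 494.2 -168.4   64. ] [36. 48. 53.]
side tumbler1 0.56 [342. 222.] 293 [ 452.1 -375.2   37.6] [ 424.8 -405.6    2. ] [ 484.5 -346.9   64.1] [26. 57. 29.]
side tray 0.75 [212. 261.] 3194 [483.5 214.6   9.4] [400.6  41.1   2.8] [558.9 366.8  53.3] [112. 103.  94.]
side tray 0.32 [304. 232.] 256 [ 459.5 -199.    40.4] [ 434.1 -224.6    8.1] [ 493.5 -169.2   64. ] [35.  46.5 52. ]
side knob 0.61 [192. 253.] 111 [528.8 278.8  50.1] [431.5 267.    5.9] [560.4 287.7  74.9] [81. 77. 68.]
side spoon 0.61 [124. 259.] 206 [570.4 530.   47.3] [547.1 506.7  26.9] [603.9 556.1  59.3] [170.5 138.5  63.5]
side spoon 0.6 [138. 247.] 87 [657.4 468.6   5.5] [636.4 441.5   0.2] [676.9 491.9  13.2] [174. 157. 134.]
side big_mug 0.49 [208. 257.] 3183 [482.8 214.6   9.4] [400.5  40.4   3.2] [556.9 368.2  53. ] [112. 103.  94.]
side lemon 0.52 [125. 259.] 215 [571.  528.4  46.9] [547.2 505.3   8.4] [618.8 556.   59.1] [171. 140.  64.]
side candle 0.46 [168. 244.] 68 [622.  341.8   8. ] [603.6 326.5   1.3] [640.  357.2  15.3] [111. 115.  86.]
side candle 0.33 [284. 234.] 314 [ 466.4 -100.    34.5] [ 436.5 -155.8   -3.7] [526.  -67.2  63.4] [41.5 53.  58.5]
```

View pics/side0.png

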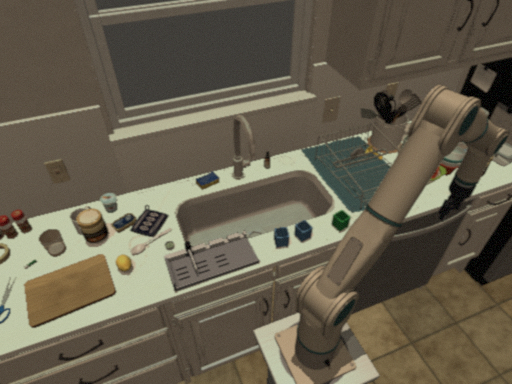

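View pics/top0.png

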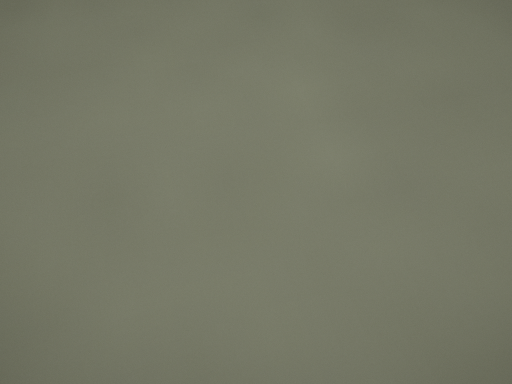

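```bash
cat >> h.py <<'E'
from scipy.optimize import least_squares
def square(P, half=28):
    """fit square x,y,yaw to surface points (N,3) z>8: visible sides+rim"""
    Q=P[:,:2]; best=None
    for a0 in np.arange(-.7,.75,.2):
        def f(p):
            c,s=np.cos(p[2]),np.sin(p[2]); L=(Q-p[:2])@np.array([[c,-s],[s,c]])
            o=np.abs(L).max(1)-half
            return np.where(o>0,o,np.where(o<-4,np.minimum(-4-o,6)*.3,0))  # rim/walls lie within 4 mm inside outline
        r=least_squares(f,[*np.nanmedian(Q,0),a0],loss='soft_l1',diff_step=1e-3)
        if best is None or r.cost<best.cost: best=r
    return best.x,best.cost/len(Q)
E
python3 - <<'E'
from h import *
np.set_printoptions(precision=1,suppress=True)
im=cv2.imread('pics/side0.png'); W=pts('side',np.load('side0.npy'))
print(viewer.camera_model('top')['T'][:3,3], np.percentile(np.load('top0.npy'),[0,5,50,95]))
A=cv2.resize(im[195:295,160:360],None,fx=4,fy=4,interpolation=cv2.INTER_CUBIC); cv2.imwrite('pics/c0.png',cv2.convertScaleAbs(A,alpha=1.6,beta=15))
hsv=cv2.cvtColor(im,cv2.COLOR_BGR2HSV)
z=W[...,2]; reg=(W[...,0]>385)&(W[...,0]<530)&(W[...,1]>-500)&(W[...,1]<0)&(z>6)&(z<75)
n,lab=cv2.connectedComponents(reg.astype(np.uint8))
for i in range(1,n):
    P=W[lab==i]
    if len(P)<60: continue
    print(len(P),np.median(im[lab==i],0),square(P),'rim',square(P[P[:,2]>56]),np.percentile(P[:,2],98), np.median(P[P[:,2]>56],0))
# tray
R=(W[...,0]>380)&(W[...,0]<590)&(W[...,1]>0)&(W[...,1]<420)
k=R&(z>60)&(z<80); print('knobtop',k.sum(),W[k].mean(0),W[k].min(0),W[k].max(0))
w=R&(z>40)&(z<58)&(W[...,1]>300); print('wall',w.sum(),W[w].mean(0),W[w].min(0),W[w].max(0)); q=W[w]
print('slope dy/dx',np.polyfit(q[:,0],q[:,1],1))
l=R&(z>13)&(z<24)&(W[...,0]<430); q=W[l]; print('lip',l.sum(),q.min(0),q.max(0),np.polyfit(q[:,1],q[:,0],1))
l=R&(z>24)&(z<36)&(W[...,0]>515); q=W[l]; print('rail',l.sum(),q.min(0),q.max(0),np.polyfit(q[:,1],q[:,0],1))
l=R&(z>35)&(z<58)&(W[...,1]<310); q=W[l]; print('blade',l.sum(),q.min(0),q.max(0),q.mean(0),np.polyfit(q[:,0],q[:,1],1))
E
```

```text
[-699.   269.4 1842.9] [  0.  251.5 329.6 478.5]
271 [28. 55. 25.] (array([ 454.5, -377.5,    0.2]), np.float64(0.2937347794738528)) rim (array([ 455.4, -377.2,    0.2]), np.float64(0.05495974825806645)) 64.51683948651167 [ 453.8 -370.9   60.8]
288 [53.5 48.5 37. ] (array([ 463.8, -198.1,    0.2]), np.float64(0.351650307356431)) rim (array([ 464.6, -198.5,    0.2]), np.float64(0.23138032186029217)) 64.1273384466952 [ 461.3 -200.2   60.5]
269 [54. 49. 37.] (array([467.9, -98.3,  -0.3]), np.float64(0.1846084916933371)) rim (array([468. , -98.2,   1.3]), np.float64(0.16434713311648386)) 65.84845827583811 [ 462.3 -101.2   60.6]
knobtop 35 [545.7 280.8  69.9] [427.4 266.5  62.5] [563.4 371.   77.6]
wall 71 [458.5 372.   53.1] [398.8 366.7  40.3] [526.9 376.9  58. ]
slope dy/dx [  0.  369.5]
lip 190 [396.4  29.   13.1] [428.9 375.7  24. ] [ -0.  406.3]
rail 340 [533.8  28.2  24. ] [568.7 377.3  35.6] [ -0.  552.8]
blade 71 [429.9  75.1  35. ] [558.7 290.4  57.5] [500.6 270.5  48.3] [ -0.2 377. ]
```

View pics/c0.png

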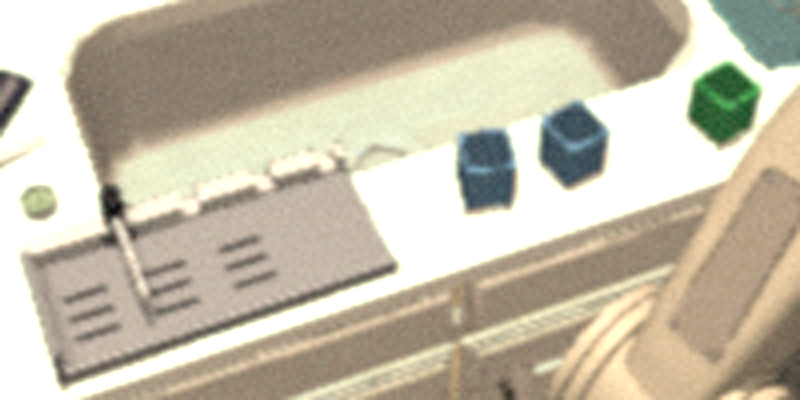

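```bash
python3 - <<'E'
from h import *
im=cv2.imread('pics/side0.png'); W=pts('side',np.load('side0.npy'));z=W[...,2]
R=(W[...,0]>380)&(W[...,0]<590)&(W[...,1]>0)&(W[...,1]<420)
k=R&(z>60)&(z<80)&(W[...,0]>510)&(W[...,1]<310); print('knob',k.sum(),W[k].mean(0).round(1),np.ptp(W[k],axis=0).round(1),W[k].min(0).round(1)); k&=z>68;print(W[k].mean(0).round(1),k.sum())
l=R&(z>26)&(z<36)&(W[...,0]>515)&(abs(W[...,1]-280)>30); q=W[l]; print('rail',np.percentile(q[:,0],[2,50,98]).round(1),np.polyfit(q[:,1]-200,q[:,0],1).round(4),np.percentile(q[:,1],[1,99]))
f=R&(z>4)&(z<24)&(W[...,0]<430); q=W[f]
# front-lip edge
ys=np.arange(50,360,10); e=[np.nanmin(q[abs(q[:,1]-y)<8][:,0]) for y in ys]; print('lipedge',np.polyfit(ys-200,e,1).round(4))
for x0 in (410,440,470,500,520):
    s=R&(abs(W[...,0]-x0)<10)&(z>4); print(x0,np.percentile(W[s][:,1],[1,99]).round(1))
E
```

```text
knob 34 [549.2 278.2  70.1] [23.6 23.7 14.2] [539.9 266.5  63.4]
[551.  278.   71.8] 25
rail [539.5 550.8 564.3] [-1.010000e-02  5.513399e+02] [ 30.45566503 374.66470968]
lipedge [-8.70000e-03  3.92669e+02]
410 [ 30.3 384.2]
440 [ 30.3 376.1]
470 [ 29.2 382.4]
500 [ 31.4 376.8]
520 [ 28.2 377.3]
```

```bash
python3 -m creep '[{"jaw":1,"xyz":[0,0,-50],"angular":[0,0,0]},{"jaw":1,"xyz":[0,0,-100],"angular":[0,0,0]}]'; python3 -c "
from h import *
np.set_printoptions(precision=3,suppress=True)
s=ctrl.read_state();print(s['qpos'],s['eef_pos'],s['tool_rot'],s['clock'])"
```

```text
clock: 1.05
eef_pos: [179.4, -624.5, 351.1]
tool_rot: [-3.14, 0.0, 0.28]
force: [0.4, -0.5, 1.1]
width: 85.1
gripper_force: 0.0
[ 1.222  0.547  0.045  1.377 -0.025  1.219 -0.022] [ 179.423 -624.45   351.067] [-3.14  0.    0.28] 1.05
```

```bash
cat >> h.py <<'E'
from scipy.spatial.transform import Rotation as Rn
def go(x,y,z,rpy=(np.pi,0,0)):
    s=ctrl.read_state(); R=Rn.from_euler('xyz',s['tool_rot']); T=Rn.from_euler('xyz',rpy)
    d=R.inv().apply(np.array([x,y,z])-s['eef_pos']); r=(R.inv()*T).as_rotvec()
    print('xyz',d.round(1).tolist(),'ang',r.round(3).tolist(),'rows',int(max(np.ceil(np.linalg.norm(d)/62.5),np.ceil(np.degrees(np.linalg.norm(r))/10.7))))
E
python3 - <<'E'
from h import *
W=pts('side',np.load('side0.npy'));z=W[...,2]
m=(z>120)&(W[...,0]>450)&(W[...,0]<900)&(W[...,1]>-150)&(W[...,1]<400); m[:, :215]=0; m[:,265:]=0
q=W[m]; 
for zz in range(120,420,40):
    t=q[abs(q[:,2]-zz)<20]; 
    if len(t): print(zz,len(t),np.percentile(t,[5,95],axis=0).round().tolist())
go(480,-250,330,(np.pi,0,0)); 
E
```

```text
280 47 [[727.0, -89.0, 267.0], [742.0, -68.0, 298.0]]
320 77 [[736.0, -94.0, 302.0], [764.0, -67.0, 339.0]]
360 132 [[756.0, -93.0, 344.0], [887.0, -67.0, 379.0]]
400 61 [[801.0, -88.0, 381.0], [872.0, -70.0, 391.0]]
xyz [392.3, -276.9, 21.4] ang [-0.001, 0.0, 0.28] rows 8
```

```bash
python3 -m creep '[{"jaw":0,"xyz":[392,-277,20],"angular":[0,0,0.28]},{"jaw":0,"xyz":[392,-277,20],"angular":[0,0,0.28]},{"jaw":0,"xyz":[392,-277,20],"angular":[0,0,0.28]},{"jaw":0,"xyz":[392,-277,20],"angular":[0,0,0.28]},{"jaw":0,"xyz":[392,-277,20],"angular":[0,0,0.28]},{"jaw":0,"xyz":[392,-277,20],"angular":[0,0,0.28]},{"jaw":0,"xyz":[392,-277,20],"angular":[0,0,0.28]},{"jaw":0,"xyz":[392,-277,20],"angular":[0,0,0.28]},{"jaw":0,"xyz":[392,-277,20],"angular":[0,0,0.28]},{"jaw":0,"xyz":[392,-277,20],"angular":[0,0,0.28]}]'; python3 -c "
from h import *
print(ctrl.read_state()['qpos'].round(2));go(550,279,200)"
```

```text
clock: 2.3
eef_pos: [479.3, -250.9, 330.4]
tool_rot: [3.141, 0.0, -0.001]
force: [0.7, -1.2, -0.4]
width: 42.4
gripper_force: 0.0
[ 0.42  0.39  0.02  1.71 -0.01  1.04 -1.13]
xyz [70.4, -530.0, 129.9] ang [0.001, 0.0, -0.001] rows 9
```

```bash
python3 -m creep '[{"jaw":0.1,"xyz":[70,-530,130],"angular":[0,0,0]},{"jaw":0.1,"xyz":[70,-530,130],"angular":[0,0,0]},{"jaw":0.1,"xyz":[70,-530,130],"angular":[0,0,0]},{"jaw":0.1,"xyz":[70,-530,130],"angular":[0,0,0]},{"jaw":0.1,"xyz":[70,-530,130],"angular":[0,0,0]},{"jaw":0.1,"xyz":[70,-530,130],"angular":[0,0,0]},{"jaw":0.1,"xyz":[70,-530,130],"angular":[0,0,0]},{"jaw":0.1,"xyz":[70,-530,130],"angular":[0,0,0]},{"jaw":0.1,"xyz":[70,-530,130],"angular":[0,0,0]},{"jaw":0.1,"xyz":[70,-530,130],"angular":[0,0,0]},{"jaw":0.1,"xyz":[70,-530,130],"angular":[0,0,0]}]'; python3 - <<'E'
from h import *
np.set_printoptions(precision=2,suppress=True)
go(550,279,60); im,d=save('side','s1'); W=pts('side',d); z=W[...,2]
A=im[190:300,150:400,::-1]; cv2.imwrite('pics/c1.png',cv2.convertScaleAbs(cv2.resize(A,None,fx=3,fy=3,interpolation=cv2.INTER_CUBIC),alpha=1.5,beta=15))
reg=(W[...,0]>385)&(W[...,0]<540)&(W[...,1]>-750)&(W[...,1]<20)&(z>6)&(z<75)
n,lab=cv2.connectedComponents(reg.astype(np.uint8))
for i in range(1,n):
    P=W[lab==i]
    if len(P)>50: print(len(P),np.median(im[lab==i],0),square(P),square(P[P[:,2]>52]))
for n in ('tumbler1','big_mug'):
  for r in silhouettes('side',n)[:6]: print(n,r['score'],np.round(r['xy']),np.nanmedian(W[r['pixels']],0))
E
```

```text
clock: 3.68
eef_pos: [550.7, 277.2, 200.2]
tool_rot: [3.14, -0.0, -0.003]
force: [0.6, -0.5, 0.6]
width: 47.0
gripper_force: 0.0
xyz [-0.7, -2.1, 140.2] ang [0.002, -0.0, -0.003] rows 3
65 [80. 88. 79.] (array([ 513.36, -711.69,   -0.58]), np.float64(2.2319324295813394)) (array([ 500.03, -694.7 ,    2.38]), np.float64(1.9155685316457978))
348 [64.  79.  69.5] (array([ 490.13, -528.13,    0.65]), np.float64(20.604150224724044)) (array([ 437.67, -528.41,    7.02]), np.float64(13.616713774813217))
64 [98. 86. 70.] (array([ 464.06, -607.73,   -0.75]), np.float64(0.6461929653248966)) (array([ 433.67, -576.85,    0.5 ]), np.float64(0.22390919725368189))
271 [28. 59. 31.] (array([ 454.58, -377.53,    0.18]), np.float64(0.3052422355202555)) (array([ 455.01, -377.29,    0.15]), np.float64(0.1005738112723574))
tumbler1 0.76 [341. 218.] [ 453.31 -372.82   38.57]
big_mug 0.89 [381. 213.] [ 406.62 -546.77   71.67]
big_mug 0.53 [211. 259.] [483.77 211.97   9.28]
```

View pics/s1.png

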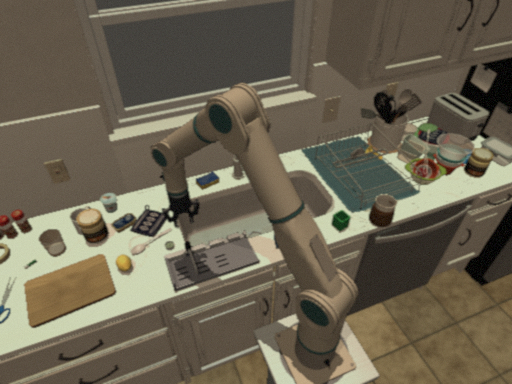

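```bash
python3 -m creep '[{"jaw":0.1,"xyz":[0,-1,50],"angular":[0,0,0]},{"jaw":0.1,"xyz":[0,-1,90],"angular":[0,0,0]},{"jaw":0.1,"xyz":[0,-1,120],"angular":[0,0,0]},{"jaw":0.1,"xyz":[0,-1,140],"angular":[0,0,0]},{"jaw":0.1,"xyz":[0,-1,140],"angular":[0,0,0]},{"jaw":-0.6,"xyz":[0,-1,140],"angular":[0,0,0]},{"jaw":-0.8,"xyz":[0,-1,140],"angular":[0,0,0]},{"jaw":-1,"xyz":[0,-1,140],"angular":[0,0,0]},{"jaw":-1,"xyz":[0,-1,140],"angular":[0,0,0]}]'; python3 -m creep '[{"jaw":-1,"xyz":[0,0,0],"angular":[0,0,0]},{"jaw":-1,"xyz":[0,0,-6],"angular":[0,0,0]},{"jaw":-1,"xyz":[0,0,-15],"angular":[0,0,0]},{"jaw":-1,"xyz":[0,0,-24],"angular":[0,0,0]},{"jaw":-1,"xyz":[0,0,-24],"angular":[0,0,0]}]'; python3 - <<'E'
from h import *
im,d=save('side','s2'); W=pts('side',d); z=W[...,2]
b=(W[...,0]>430)&(W[...,0]<525)&(W[...,1]>230)&(W[...,1]<310)&(z>30)&(z<90); print(b.sum(),np.percentile(z[b],[50,95]).round(1),W[b].mean(0).round(1))
cv2.imwrite('pics/c2.png',cv2.convertScaleAbs(cv2.resize(im[180:300,140:290,::-1],None,fx=4,fy=4,interpolation=cv2.INTER_CUBIC),alpha=1.5,beta=15))
E
```

```text
clock: 4.95
eef_pos: [551.0, 281.1, 61.9]
tool_rot: [-3.141, -0.002, -0.0]
force: [-0.3, -1.3, 6.4]
width: 24.3
gripper_force: 59.3
clock: 5.58
eef_pos: [550.6, 281.1, 85.4]
tool_rot: [-3.141, -0.002, -0.0]
force: [2.3, 1.0, -0.8]
width: 24.1
gripper_force: 59.0
51 [73.3 79.2] [469.1 280.1  68.7]
```

View pics/c2.png

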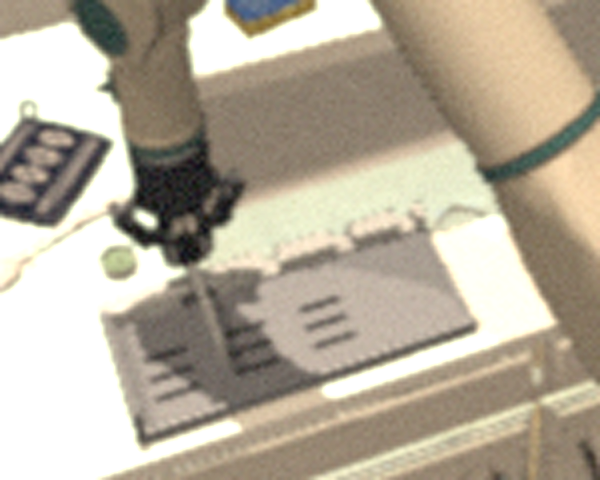

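```bash
python3 -m creep '[{"jaw":-1,"xyz":[0,40,0],"angular":[0,0,0]},{"jaw":-1,"xyz":[0.5,80,0],"angular":[0,0,0]},{"jaw":-1,"xyz":[1,120,0],"angular":[0,0,0]},{"jaw":-1,"xyz":[1,160,0],"angular":[0,0,0]},{"jaw":-1,"xyz":[1.5,200,0],"angular":[0,0,0]},{"jaw":-1,"xyz":[2,231,0],"angular":[0,0,0]},{"jaw":-1,"xyz":[2,231,0],"angular":[0,0,0]},{"jaw":-1,"xyz":[2,231,0],"angular":[0,0,0]},{"jaw":-1,"xyz":[2,231,8],"angular":[0,0,0]},{"jaw":-1,"xyz":[2,231,16],"angular":[0,0,0]},{"jaw":-1,"xyz":[2,231,22],"angular":[0,0,0]},{"jaw":-1,"xyz":[2,231,22],"angular":[0,0,0]}]'
```

```text
clock: 7.12
eef_pos: [552.5, 50.4, 62.1]
tool_rot: [-3.141, -0.001, 0.001]
force: [4.5, 1.3, -1.6]
width: 24.4
gripper_force: 59.8
```

```bash
python3 -m creep '[{"jaw":-0.3,"xyz":[0,0,0],"angular":[0,0,0]},{"jaw":0.1,"xyz":[0,0,0],"angular":[0,0,0]},{"jaw":0.1,"xyz":[0,0,0],"angular":[0,0,0]},{"jaw":0.1,"xyz":[0,0,-30],"angular":[0,0,0]},{"jaw":0.1,"xyz":[0,0,-80],"angular":[0,0,0]},{"jaw":0.1,"xyz":[0,0,-140],"angular":[0,0,0]},{"jaw":0.5,"xyz":[-60,0,-190],"angular":[0,0,0]},{"jaw":1,"xyz":[-60,0,-190],"angular":[-0.3,0,0]},{"jaw":1,"xyz":[-60,0,-190],"angular":[-0.3,0,0]}]'; python3 - <<'E'
from h import *
print(ctrl.read_state()['qpos'].round(2))
im,d=save('side','s3'); W=pts('side',d); z=W[...,2]
for z0 in(35,45):
  b=(W[...,0]>430)&(W[...,0]<525)&(W[...,1]>20)&(W[...,1]<90)&(z>z0)&(z<90); print(b.sum(),np.percentile(z[b],[50,95]).round(1),W[b].mean(0).round(1))
k=(z>62)&(z<80)&(abs(W[...,0]-552)<20)&(abs(W[...,1]-50)<30); print(k.sum(),W[k].mean(0).round(1),np.percentile(W[k][:,2],95))
E
```

```text
clock: 8.25
eef_pos: [491.4, 49.7, 254.1]
tool_rot: [2.839, -0.003, -0.001]
force: [0.3, -0.1, -1.2]
width: 85.5
gripper_force: 0.0
[-0.36  0.45  0.02  1.91  0.35  0.92 -2.15]
42 [48.6 54.5] [475.7  49.8  47.3]
28 [51.7 54.6] [473.8  49.2  51. ]
28 [550.9  50.5  70.9] 75.17445963820548
```

```bash
python3 - <<'E'
from h import *
im=cv2.imread('pics/s1.png'); d=viewer.get_image('side')[1]
W=pts('side',d); z=W[...,2]
s=ctrl.read_state(); R=Rn.from_euler('xyz',s['tool_rot']); 
m=(z>150)&(np.linalg.norm(W-s['eef_pos'],axis=-1)<420)
L=R.inv().apply(W[m]-s['eef_pos'])
for a in range(20,-400,-20):
    t=L[abs(L[:,2]-a)<10]
    if len(t)>3: print(a,len(t),'x',np.percentile(t[:,0],[3,97]).round(),'y',np.percentile(t[:,1],[3,97]).round())
E
```

```text
20 24 x [236. 252.] y [124. 145.]
0 42 x [-13. 253.] y [-49. 150.]
-20 65 x [-14. 261.] y [-53. 162.]
-40 117 x [-15. 272.] y [-68. 166.]
-60 143 x [-19. 274.] y [-69. 165.]
-80 126 x [-22.  -3.] y [-68.  67.]
-100 97 x [-15.  10.] y [-65.  67.]
-120 78 x [-41. -13.] y [-35.  34.]
-140 85 x [-40. -11.] y [-34.  35.]
-160 93 x [-39. -10.] y [-34.  33.]
-180 99 x [-41. -11.] y [-35.  34.]
-200 101 x [-41.  -8.] y [-34.  33.]
-220 92 x [-39. -11.] y [-35.  32.]
-240 122 x [-39.   1.] y [-44.  32.]
-260 104 x [-39. -11.] y [-34.  33.]
-280 89 x [-41. -18.] y [-31.  32.]
-300 76 x [-49.  -3.] y [-51.  29.]
-320 82 x [-69.   6.] y [-57.  -5.]
-340 129 x [-80.   6.] y [-56.  16.]
-360 169 x [-93.  25.] y [-51.  28.]
-380 162 x [-113.   22.] y [-39.  43.]
```

```bash
cat >> h.py <<'E'
def find(im,d,hi=75):
    W=pts('side',d); z=W[...,2]
    hsv=cv2.cvtColor(im,cv2.COLOR_RGB2HSV)
    reg=(W[...,0]>385)&(W[...,0]<560)&(W[...,1]>-500)&(W[...,1]<365)&(z>6)&(z<hi)&(hsv[...,0]>92)&(hsv[...,0]<125)&(hsv[...,1]>50)
    reg=cv2.morphologyEx(reg.astype(np.uint8),cv2.MORPH_CLOSE,np.ones((3,3)))
    n,lab=cv2.connectedComponents(reg)
    for i in range(1,n):
        P=W[(lab==i)&(z>5)&(z<hi)]
        if len(P)<40: continue
        a,ca=square(P); b,cb=square(P[P[:,2]>np.percentile(P[:,2],55)])
        print('blue',len(P),'all',a.round(2),round(ca,2),'top',b.round(2),round(cb,2),'z98',np.percentile(P[:,2],98).round(1),'mean',P.mean(0).round(1),'p2/98',np.percentile(P,[2,98],axis=0).round().tolist())
def pose(x,y,z,phi,h=0):
    R=Rn.from_euler('z',h)*Rn.from_euler('x',-np.radians(phi))*Rn.from_euler('xyz',[np.pi,0,np.pi/2])
    s=ctrl.read_state(); C=Rn.from_euler('xyz',s['tool_rot'])
    d=C.inv().apply(np.array([x,y,z])-s['eef_pos']); r=(C.inv()*R).as_rotvec()
    print('xyz',d.round(1).tolist(),'ang',r.round(3).tolist(),'rows',int(max(np.ceil(np.linalg.norm(d)/62.5),np.ceil(np.degrees(np.linalg.norm(r))/10.7))))
E
python3 - <<'E'
from h import *
im,d=viewer.get_image('side'); find(im,d)
im=cv2.cvtColor(cv2.imread('pics/side0.png'),cv2.COLOR_BGR2RGB); find(im,np.load('side0.npy'))
pose(467,-98,200,0,-.28); 
E
```

```text
blue 206 all [ 4.6843e+02 -9.5770e+01 -2.1000e-01] 0.16 top [ 4.6718e+02 -9.8120e+01 -3.2000e-01] 0.11 z98 64.4 mean [465.8 -95.2  37.8] p2/98 [[437.0, -125.0, 9.0], [499.0, -67.0, 64.0]]
blue 212 all [ 4.6379e+02 -1.9720e+02  1.8000e-01] 0.05 top [ 463.83 -197.12   -1.38] 0.05 z98 64.1 mean [ 462.  -194.5   38.7] p2/98 [[434.0, -223.0, 10.0], [494.0, -168.0, 64.0]]
blue 204 all [ 4.6802e+02 -9.7350e+01 -2.3000e-01] 0.14 top [466.92 -96.2    1.42] 0.13 z98 63.7 mean [466.2 -95.4  37.6] p2/98 [[436.0, -124.0, 8.0], [498.0, -67.0, 64.0]]
xyz [-24.7, 127.5, 93.6] ang [0.255, 0.194, -1.277] rows 8
```

```bash
python3 - <<'E'
from h import *
pose(467.5,-162,180,-30,-.22)
E
```

```text
xyz [-24.4, 182.7, 131.6] ang [0.6, 0.641, -1.249] rows 9
```

```bash
python3 -m creep '[{"jaw":1,"xyz":[-24,183,132],"angular":[0.6,0.641,-1.249]},{"jaw":1,"xyz":[-24,183,132],"angular":[0.6,0.641,-1.249]},{"jaw":1,"xyz":[-24,183,132],"angular":[0.6,0.641,-1.249]},{"jaw":1,"xyz":[-24,183,132],"angular":[0.6,0.641,-1.249]},{"jaw":1,"xyz":[-24,183,132],"angular":[0.6,0.641,-1.249]},{"jaw":1,"xyz":[-24,183,132],"angular":[0.6,0.641,-1.249]},{"jaw":1,"xyz":[-24,183,132],"angular":[0.6,0.641,-1.249]},{"jaw":1,"xyz":[-24,183,132],"angular":[0.6,0.641,-1.249]},{"jaw":1,"xyz":[-24,183,132],"angular":[0.6,0.641,-1.249]},{"jaw":1,"xyz":[-24,183,132],"angular":[0.6,0.641,-1.249]},{"jaw":1,"xyz":[-24,183,132],"angular":[0.6,0.641,-1.249]}]'; python3 - <<'E'
from h import *
print(ctrl.read_state()['qpos'].round(2))
im,d=save('side','s4'); find(im,d)
pose(467.5,-97,33,-30,-.22)
E
```

```text
clock: 9.78
eef_pos: [467.2, -164.4, 180.1]
tool_rot: [3.141, -0.523, 1.343]
force: [-0.2, -0.2, 1.6]
width: 85.4
gripper_force: 0.0
[ 1.2   0.84 -1.    1.92  0.23  0.78 -0.04]
blue 206 all [ 4.6371e+02 -1.9799e+02  1.9000e-01] 0.06 top [ 4.6395e+02 -1.9775e+02  1.9000e-01] 0.07 z98 65.0 mean [ 461.6 -194.2   38.4] p2/98 [[433.0, -223.0, 9.0], [494.0, -169.0, 65.0]]
blue 203 all [ 4.6798e+02 -9.6890e+01 -1.9000e-01] 0.17 top [ 4.6777e+02 -9.7390e+01 -2.3000e-01] 0.1 z98 64.4 mean [466.4 -94.9  37.5] p2/98 [[437.0, -125.0, 8.0], [498.0, -67.0, 64.0]]
xyz [-17.1, -14.8, 160.3] ang [0.004, 0.002, -0.004] rows 3
```

```bash
python3 -m creep '[{"jaw":1,"xyz":[-17,-15,30],"angular":[0,0,0]},{"jaw":1,"xyz":[-17,-15,70],"angular":[0,0,0]},{"jaw":1,"xyz":[-17,-15,110],"angular":[0,0,0]},{"jaw":1,"xyz":[-17,-15,140],"angular":[0,0,0]},{"jaw":1,"xyz":[-17,-15,160],"angular":[0,0,0]},{"jaw":1,"xyz":[-17,-15,160],"angular":[0,0,0]},{"jaw":-0.2,"xyz":[-17,-15,160],"angular":[0,0,0]},{"jaw":-0.6,"xyz":[-17,-15,160],"angular":[0,0,0]},{"jaw":-1,"xyz":[-17,-15,160],"angular":[0,0,0]},{"jaw":-1,"xyz":[-17,-15,160],"angular":[0,0,0]}]'; python3 - <<'E'
from h import *
print(ctrl.read_state()['qpos'].round(2),ctrl.read_state()['eef_pos'])
pose(467,-90,120,-30,0);pose(467,-90,120,0,0); pose(467,-90,120,60,0)
E
```

```text
clock: 11.08
eef_pos: [468.7, -98.2, 34.4]
tool_rot: [3.137, -0.522, 1.347]
force: [-0.8, -2.0, 5.6]
width: 55.0
gripper_force: 63.2
[ 0.98  1.02 -0.79  2.06  0.38  0.38 -0.13] [468.71355075 -98.15335432  34.35884234]
xyz [49.3, -3.2, -70.5] ang [0.116, 0.002, -0.194] rows 2
xyz [49.3, -3.2, -70.5] ang [0.062, -0.52, -0.22] rows 4
xyz [49.3, -3.2, -70.5] ang [-0.061, -1.562, -0.243] rows 9
```

```bash
python3 -m creep '[{"jaw":-1,"xyz":[25,-1,-35],"angular":[0,0,0]},{"jaw":-1,"xyz":[49,-3,-70],"angular":[0,0,0]},{"jaw":-1,"xyz":[49,-3,-70],"angular":[0.0,-0.15,-0.05]},{"jaw":-1,"xyz":[49,-3,-70],"angular":[-0.01,-0.3,-0.1]},{"jaw":-1,"xyz":[49,-3,-70],"angular":[-0.02,-0.46,-0.14]},{"jaw":-1,"xyz":[49,-3,-70],"angular":[-0.03,-0.62,-0.17]},{"jaw":-1,"xyz":[49,-3,-70],"angular":[-0.04,-0.78,-0.2]},{"jaw":-1,"xyz":[49,-3,-70],"angular":[-0.05,-0.94,-0.22]},{"jaw":-1,"xyz":[49,-3,-70],"angular":[-0.06,-1.1,-0.24]},{"jaw":-1,"xyz":[49,-3,-70],"angular":[-0.06,-1.26,-0.24]},{"jaw":-1,"xyz":[49,-3,-70],"angular":[-0.06,-1.42,-0.24]},{"jaw":-1,"xyz":[49,-3,-70],"angular":[-0.06,-1.562,-0.243]}]';python3 -m creep '[{"jaw":-1,"xyz":[0,0,0],"angular":[0,0,0]},{"jaw":-1,"xyz":[0,0,0],"angular":[0,0,0]}]'; python3 - <<'E'
from h import *
print(ctrl.read_state()['qpos'].round(2))
im,d=save('side','s5'); pose(467,-90,28,60,0)
cv2.imwrite('pics/c5.png',cv2.convertScaleAbs(cv2.resize(im[130:300,180:360,::-1],None,fx=3.5,fy=3.5,interpolation=cv2.INTER_CUBIC),alpha=1.4,beta=15))
E
```

```text
clock: 12.58
eef_pos: [467.1, -87.4, 117.7]
tool_rot: [-3.137, 1.047, 1.578]
force: [0.2, -0.2, -1.8]
width: 55.4
gripper_force: 64.4
clock: 12.82
eef_pos: [466.3, -90.1, 118.8]
tool_rot: [-3.137, 1.044, 1.574]
force: [1.1, -0.6, -1.3]
width: 55.4
gripper_force: 64.4
[-0.62  0.97  0.25  2.07  0.94  0.93 -1.31]
xyz [79.2, 0.9, 45.5] ang [-0.002, -0.003, 0.001] rows 2
```

View pics/c5.png

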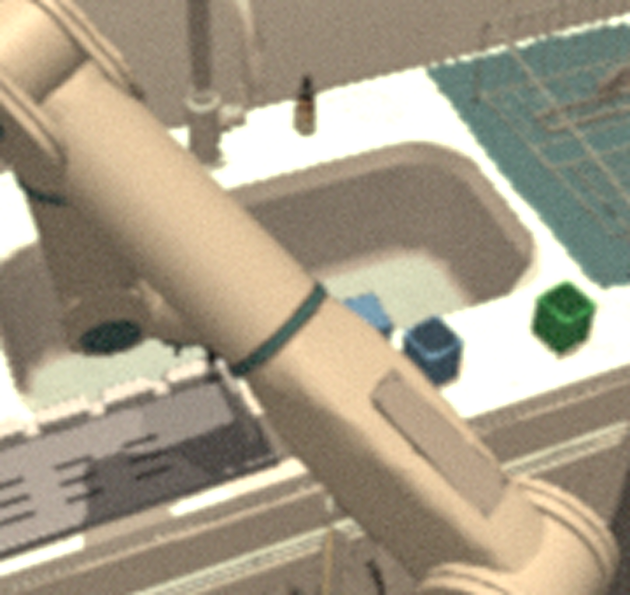

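```bash
python3 -m creep '[{"jaw":-1,"xyz":[30,1,17],"angular":[0,0,0]},{"jaw":-1,"xyz":[60,1,34],"angular":[0,0,0]},{"jaw":-1,"xyz":[74,1,42],"angular":[0,0,0]},{"jaw":-1,"xyz":[77,1,44],"angular":[0,0,0]},{"jaw":-1,"xyz":[77,1,44],"angular":[0,0,0]}]'
```

```text
clock: 13.5
eef_pos: [467.4, -89.3, 30.7]
tool_rot: [-3.138, 1.046, 1.574]
force: [0.7, -0.5, -1.3]
width: 55.4
gripper_force: 64.4
```

```bash
python3 -m creep '[{"jaw":-1,"xyz":[1.7,0,1],"angular":[0,0,0]},{"jaw":-1,"xyz":[1.7,0,1],"angular":[0,0,0]}]'; python3 -m creep '[{"jaw":-1,"xyz":[0.9,0,0.5],"angular":[0,0,0]},{"jaw":-1,"xyz":[0.9,0,0.5],"angular":[0,0,0]}]'
```

```text
clock: 13.75
eef_pos: [467.6, -89.1, 29.1]
tool_rot: [-3.138, 1.048, 1.575]
force: [-0.1, 1.3, 5.1]
width: 55.1
gripper_force: 64.7
clock: 14.0
eef_pos: [467.6, -89.3, 29.0]
tool_rot: [-3.139, 1.05, 1.574]
force: [-0.9, 5.0, 9.5]
width: 55.6
gripper_force: 43.5
```

```bash
python3 -m creep '[{"jaw":-0.2,"xyz":[0,0,0],"angular":[0,0,0]},{"jaw":0.5,"xyz":[0,0,0],"angular":[0,0,0]},{"jaw":1,"xyz":[0,0,0],"angular":[0,0,0]},{"jaw":1,"xyz":[0,0,-10],"angular":[0,0,0]},{"jaw":1,"xyz":[0,0,-40],"angular":[0,0,0]},{"jaw":1,"xyz":[0,0,-90],"angular":[0,0,0]},{"jaw":1,"xyz":[-50,0,-120],"angular":[0,0,0]},{"jaw":1,"xyz":[-110,0,-130],"angular":[0,0,0]},{"jaw":1,"xyz":[-110,0,-130],"angular":[0,0,0]}]'; python3 - <<'E'
from h import *
im,d=save('side','s6'); find(im,d); print(ctrl.read_state()['qpos'].round(2))
cv2.imwrite('pics/c6.png',cv2.convertScaleAbs(cv2.resize(im[130:300,180:360,::-1],None,fx=3.5,fy=3.5,interpolation=cv2.INTER_CUBIC),alpha=1.4,beta=15))
pose(467,-89-60,28+104,-30,0)
E
```

```text
clock: 15.12
eef_pos: [468.0, -32.6, 190.7]
tool_rot: [3.137, 1.045, 1.565]
force: [0.3, -0.8, -0.3]
width: 85.8
gripper_force: 0.0
blue 128 all [ 463.85 -199.29   -1.36] 0.05 top [ 4.6386e+02 -1.9888e+02  2.3000e-01] 0.05 z98 65.0 mean [ 469.8 -205.5   40.4] p2/98 [[435.0, -225.0, 7.0], [494.0, -172.0, 65.0]]
[-0.68  0.83  0.19  2.    0.82  1.12 -1.19]
xyz [-10.4, -0.8, 130.1] ang [0.0, 1.567, -0.0] rows 9
```

View pics/c6.png

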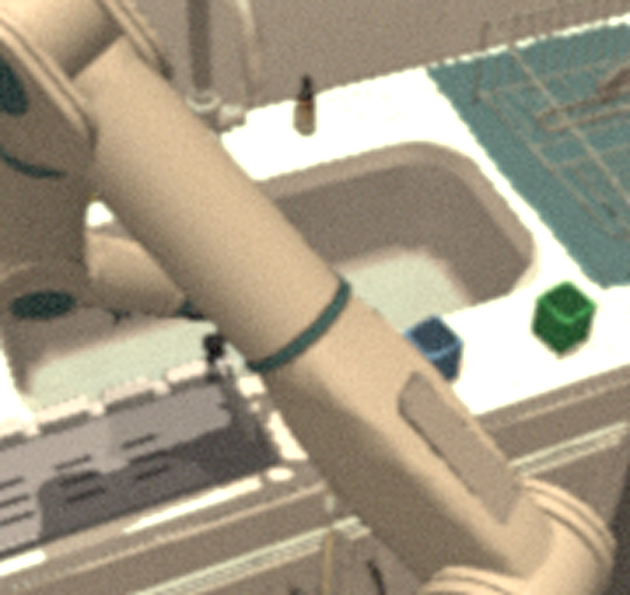

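```bash
python3 -m creep '[{"jaw":1,"xyz":[-40,0,20],"angular":[0,0.18,0]},{"jaw":1,"xyz":[-50,0,40],"angular":[0,0.36,0]},{"jaw":1,"xyz":[-50,0,60],"angular":[0,0.54,0]},{"jaw":1,"xyz":[-50,0,80],"angular":[0,0.72,0]},{"jaw":1,"xyz":[-50,0,90],"angular":[0,0.9,0]},{"jaw":1,"xyz":[-40,0,100],"angular":[0,1.08,0]},{"jaw":1,"xyz":[-30,0,110],"angular":[0,1.26,0]},{"jaw":1,"xyz":[-20,0,120],"angular":[0,1.44,0]},{"jaw":1,"xyz":[-10,-1,130],"angular":[0,1.567,0]},{"jaw":1,"xyz":[-10,-1,130],"angular":[0,1.567,0]},{"jaw":1,"xyz":[-10,-1,130],"angular":[0,1.567,0]}]'; python3 - <<'E'
from h import *
im,d=save('side','s7'); find(im,d); print(ctrl.read_state()['qpos'].round(2))
pose(467,-89,30,-30,0)
E
```

```text
clock: 16.55
eef_pos: [466.9, -146.8, 130.8]
tool_rot: [-3.138, -0.521, 1.573]
force: [-0.4, 0.4, 0.4]
width: 85.4
gripper_force: 0.0
blue 175 all [ 4.6312e+02 -1.9839e+02  2.1000e-01] 0.07 top [ 4.6364e+02 -1.9853e+02  2.2000e-01] 0.04 z98 62.9 mean [ 456.1 -195.    34.8] p2/98 [[433.0, -224.0, 7.0], [493.0, -170.0, 63.0]]
blue 219 all [464.14 -89.38   0.  ] 0.4 top [ 4.6511e+02 -8.9360e+01  1.0000e-02] 0.57 z98 61.3 mean [455.4 -87.9  45.6] p2/98 [[436.0, -116.0, 8.0], [490.0, -64.0, 61.0]]
[ 0.92  0.81 -0.61  1.88 -0.06  0.78  0.47]
xyz [-0.6, 0.4, 116.6] ang [-0.004, 0.004, 0.004] rows 2
```

```bash
python3 -c "
import cv2
im=cv2.imread('pics/s7.png');cv2.imwrite('pics/c7.png',cv2.convertScaleAbs(cv2.resize(im[190:260,240:330],None,fx=7,fy=7,interpolation=cv2.INTER_CUBIC),alpha=1.6,beta=20))"
```

```text
(no output)
```

View pics/c7.png

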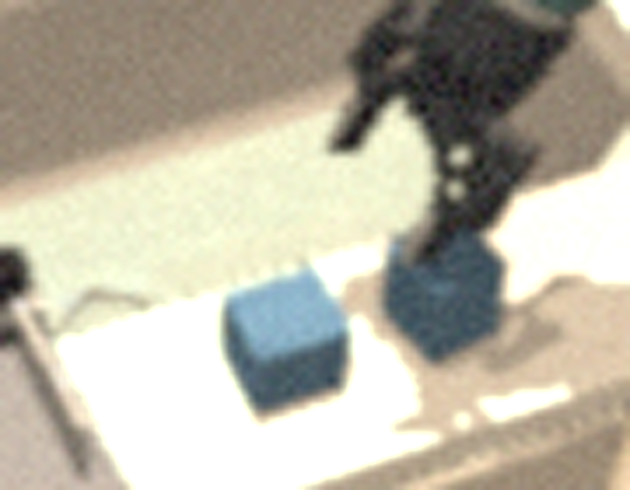

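```bash
python3 -m creep '[{"jaw":1,"xyz":[-1,0,40],"angular":[0,0,0]},{"jaw":1,"xyz":[-1,0,80],"angular":[0,0,0]},{"jaw":1,"xyz":[-1,0,105],"angular":[0,0,0]},{"jaw":1,"xyz":[-1,0,115],"angular":[0,0,0]},{"jaw":1,"xyz":[-1,0,115],"angular":[0,0,0]},{"jaw":-0.2,"xyz":[-1,0,115],"angular":[0,0,0]},{"jaw":-0.6,"xyz":[-1,0,115],"angular":[0,0,0]},{"jaw":-1,"xyz":[-1,0,115],"angular":[0,0,0]},{"jaw":-1,"xyz":[-1,0,115],"angular":[0,0,0]}]'; python3 - <<'E'
from h import *
print(ctrl.read_state()['qpos'].round(2))
pose(467,-90,120,-30,0); pose(467,-90,120,60,0)
E
```

```text
clock: 17.73
eef_pos: [467.0, -93.4, 31.2]
tool_rot: [-3.14, -0.52, 1.57]
force: [-0.4, -1.6, 4.5]
width: 55.0
gripper_force: 63.8
[ 0.81  0.96 -0.57  1.98 -0.03  0.51  0.44]
xyz [47.1, -0.1, -75.4] ang [-0.001, 0.004, -0.0] rows 2
xyz [47.1, -0.1, -75.4] ang [-0.001, -1.567, 0.001] rows 9
```

```bash
python3 -m creep '[{"jaw":-1,"xyz":[25,0,-38],"angular":[0,0,0]},{"jaw":-1,"xyz":[47,0,-75],"angular":[0,0,0]},{"jaw":-1,"xyz":[47,0,-75],"angular":[0,-0.16,0]},{"jaw":-1,"xyz":[47,0,-75],"angular":[0,-0.32,0]},{"jaw":-1,"xyz":[47,0,-75],"angular":[0,-0.48,0]},{"jaw":-1,"xyz":[47,0,-75],"angular":[0,-0.64,0]},{"jaw":-1,"xyz":[47,0,-75],"angular":[0,-0.8,0]},{"jaw":-1,"xyz":[47,0,-75],"angular":[0,-0.96,0]},{"jaw":-1,"xyz":[47,0,-75],"angular":[0,-1.12,0]},{"jaw":-1,"xyz":[47,0,-75],"angular":[0,-1.28,0]},{"jaw":-1,"xyz":[47,0,-75],"angular":[0,-1.44,0]},{"jaw":-1,"xyz":[47,0,-75],"angular":[0,-1.567,0]}]';python3 -m creep '[{"jaw":-1,"xyz":[0,0,0],"angular":[0,0,0]},{"jaw":-1,"xyz":[0,0,0],"angular":[0,0,0]}]'; python3 -c "
from h import *
pose(467,-90,38,60,0)"
```

```text
clock: 19.23
eef_pos: [467.4, -87.0, 117.6]
tool_rot: [-3.137, 1.048, 1.58]
force: [0.5, 1.1, -1.8]
width: 55.1
gripper_force: 64.4
clock: 19.48
eef_pos: [466.4, -89.8, 119.2]
tool_rot: [-3.137, 1.044, 1.574]
force: [-0.4, 0.2, -1.9]
width: 55.4
gripper_force: 64.4
xyz [70.1, 0.8, 41.0] ang [-0.002, -0.003, 0.002] rows 2
```

```bash
python3 -m creep '[{"jaw":-1,"xyz":[30,1,17],"angular":[0,0,0]},{"jaw":-1,"xyz":[60,1,35],"angular":[0,0,0]},{"jaw":-1,"xyz":[70,1,41],"angular":[0,0,0]},{"jaw":-1,"xyz":[72,1,42],"angular":[0,0,0]},{"jaw":-1,"xyz":[73,1,42.5],"angular":[0,0,0]}]';python3 -m creep '[{"jaw":-1,"xyz":[1,0,0.5],"angular":[0,0,0]},{"jaw":-1,"xyz":[1,0,0.5],"angular":[0,0,0]}]'
```

```text
clock: 20.1
eef_pos: [467.6, -89.7, 35.5]
tool_rot: [-3.139, 1.046, 1.573]
force: [0.9, -0.6, -1.6]
width: 55.3
gripper_force: 64.4
clock: 20.35
eef_pos: [467.5, -89.0, 33.5]
tool_rot: [-3.137, 1.046, 1.576]
force: [0.1, -0.0, -1.5]
width: 55.3
gripper_force: 64.4
```

```bash
python3 -m creep '[{"jaw":-1,"xyz":[0.9,0,0.5],"angular":[0,0,0]},{"jaw":-1,"xyz":[1.3,0,0.7],"angular":[0,0,0]}]';python3 -m creep '[{"jaw":-1,"xyz":[0.6,0,0.3],"angular":[0,0,0]},{"jaw":-1,"xyz":[1.3,0,0.7],"angular":[0,0,0]}]'
```

```text
clock: 20.6
eef_pos: [467.3, -89.3, 32.3]
tool_rot: [-3.136, 1.048, 1.576]
force: [0.7, 1.8, 3.4]
width: 55.3
gripper_force: 64.9
clock: 20.85
eef_pos: [467.3, -89.8, 32.2]
tool_rot: [-3.138, 1.05, 1.574]
force: [-0.8, 8.1, 11.1]
width: 55.6
gripper_force: 65.8
```

```bash
python3 -m creep '[{"jaw":-0.2,"xyz":[0,0,0],"angular":[0,0,0]},{"jaw":0.5,"xyz":[0,0,0],"angular":[0,0,0]},{"jaw":1,"xyz":[0,0,0],"angular":[0,0,0]},{"jaw":1,"xyz":[0,0,-10],"angular":[0,0,0]},{"jaw":1,"xyz":[0,0,-40],"angular":[0,0,0]},{"jaw":1,"xyz":[0,0,-90],"angular":[0,0,0]},{"jaw":1,"xyz":[-50,0,-120],"angular":[0,0,0]},{"jaw":1,"xyz":[-110,0,-130],"angular":[0,0.18,0]},{"jaw":1,"xyz":[-110,0,-110],"angular":[0,0.36,0]},{"jaw":1,"xyz":[-110,0,-80],"angular":[0,0.54,0]},{"jaw":1,"xyz":[-110,0,-60],"angular":[0,0.72,0]},{"jaw":1,"xyz":[-110,0,-60],"angular":[0,1.047,0]}]'; python3 - <<'E'
from h import *
im0=cv2.imread('pics/side0.png'); W=pts('side',np.load('side0.npy')); z=W[...,2]; g=im0.mean(2)
m=viewer.camera_model('side'); C=m['T'][:3,3]; v,u=np.mgrid[:384,:512]
D=np.stack([(u-m['cx'])/m['fx'],(v-m['cy'])/m['fy'],np.ones_like(u,float)],-1)@m['T'][:3,:3].T
F=C+D*((8-C[2])/D[...,2])[...,None]   # on floor plane z=8
loc=cv2.medianBlur(im0,9).mean(2); t=(loc-g).clip(0); 
for y0 in(327,167):
    s=(abs(F[...,0]-463)<40)&(abs(F[...,1]-y0)<36)&(t>12)
    w=t[s]; print(y0,s.sum(),(F[s]*w[:,None]).sum(0)/w.sum(), F[s].min(0),F[s].max(0))
im,d=save('side','s8'); find(im,d); pose(467,-91,120,0,0)
cv2.imwrite('pics/c8.png',cv2.convertScaleAbs(cv2.resize(im[150:290,190:360,::-1],None,fx=4,fy=4,interpolation=cv2.INTER_CUBIC),alpha=1.4,beta=15))
E
```

```text
clock: 22.35
eef_pos: [465.9, -93.0, 154.6]
tool_rot: [-3.132, 0.187, 1.572]
force: [0.4, 0.4, -0.7]
width: 85.4
gripper_force: 0.0
327 69 [466.27356972 327.3193136    8.        ] [437.53014776 305.14427734   8.        ] [495.63890349 348.75768204   8.        ]
167 73 [467.50777485 168.11376831   8.        ] [438.44726109 144.26669214   8.        ] [496.60081026 190.92362706   8.        ]
blue 218 all [ 4.6302e+02 -9.2830e+01 -1.0000e-02] 0.36 top [ 4.6498e+02 -8.4730e+01 -5.0000e-02] 0.65 z98 66.5 mean [453.4 -85.7  49.4] p2/98 [[435.0, -112.0, 13.0], [486.0, -65.0, 67.0]]
xyz [17.2, 1.6, 33.4] ang [-0.008, 0.184, -0.018] rows 1
```

View pics/c8.png

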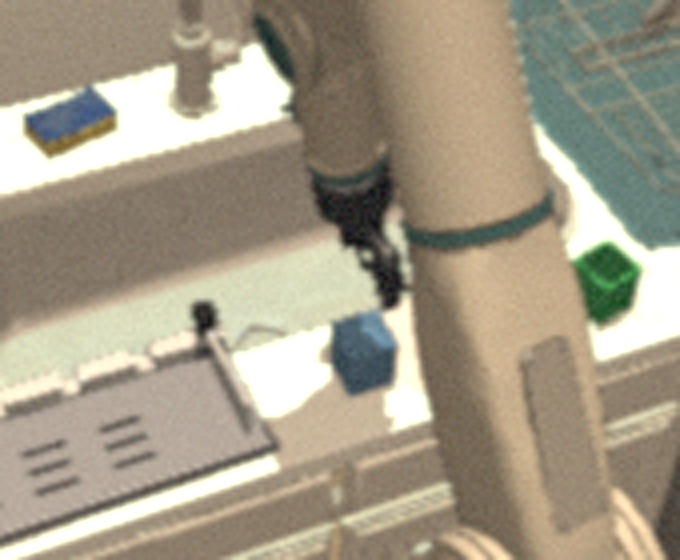

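```bash
python3 -m creep '[{"jaw":1,"xyz":[0,1,0],"angular":[0,0.184,-0.01]},{"jaw":1,"xyz":[0,1,0],"angular":[0,0.184,-0.01]},{"jaw":1,"xyz":[0,1,0],"angular":[0,0.184,-0.01]}]'; python3 -c "
from h import *
pose(467,-92,38,0,0)"
```

```text
clock: 22.78
eef_pos: [467.3, -92.7, 153.8]
tool_rot: [-3.13, 0.008, 1.579]
force: [-0.5, 0.5, 0.8]
width: 85.6
gripper_force: 0.0
xyz [1.7, 1.1, 115.8] ang [-0.012, 0.008, 0.008] rows 2
```

```bash
python3 -m creep '[{"jaw":1,"xyz":[1,1,50],"angular":[-0.012,0.008,0.008]},{"jaw":1,"xyz":[1,1,90],"angular":[-0.012,0.008,0.008]},{"jaw":1,"xyz":[1,1,110],"angular":[-0.012,0.008,0.008]},{"jaw":1,"xyz":[1,1,116],"angular":[-0.012,0.008,0.008]},{"jaw":1,"xyz":[1,1,116],"angular":[-0.012,0.008,0.008]},{"jaw":-0.2,"xyz":[1,1,116],"angular":[-0.012,0.008,0.008]},{"jaw":-0.6,"xyz":[1,1,116],"angular":[-0.012,0.008,0.008]},{"jaw":-1,"xyz":[1,1,116],"angular":[-0.012,0.008,0.008]},{"jaw":-1,"xyz":[1,1,116],"angular":[-0.012,0.008,0.008]}]';python3 -m creep '[{"jaw":-1,"xyz":[0,0,0],"angular":[0,0,0]},{"jaw":-1,"xyz":[0,0,-50],"angular":[0,0,0]},{"jaw":-1,"xyz":[0,0,-100],"angular":[0,0,0]},{"jaw":-1,"xyz":[0,0,-140],"angular":[0,0,0]},{"jaw":-1,"xyz":[0,0,-140],"angular":[0,0,0]},{"jaw":-1,"xyz":[0,0,-140],"angular":[0,0,0]}]'; python3 - <<'E'
from h import *
im,d=save('side','s9'); W=pts('side',d); s=ctrl.read_state(); print(s['qpos'].round(2))
h=cv2.cvtColor(im,cv2.COLOR_RGB2HSV); m=(np.linalg.norm(W-s['eef_pos'],axis=-1)<90)&(h[...,0]>92)&(h[...,0]<125)&(h[...,1]>50)
print(m.sum(),np.percentile(W[m]-s['eef_pos'],[3,50,97],axis=0).round(1), square(W[m]))
pose(465,327,s['eef_pos'][2],0,.008)
E
```

```text
clock: 23.9
eef_pos: [468.0, -91.8, 38.8]
tool_rot: [3.139, -0.001, 1.573]
force: [-0.6, 1.3, 5.8]
width: 55.6
gripper_force: 63.0
clock: 24.65
eef_pos: [466.6, -92.0, 177.5]
tool_rot: [3.141, -0.001, 1.573]
force: [-0.5, -0.3, -2.8]
width: 55.7
gripper_force: 64.8
[ 0.19  0.5  -0.08  2.07  0.07  0.58  0.07]
162 [[-38.5 -10.9 -27.6]
 [-16.3  17.8  18.6]
 [ 23.3  26.8  50.3]] (array([457.35121099, -88.45977328,  -0.74458804]), np.float64(0.885014322665238))
xyz [418.9, -0.5, 0.6] ang [-0.001, -0.001, -0.006] rows 7
```

```bash
python3 -m creep '[{"jaw":-1,"xyz":[50,0,0],"angular":[0,0,0]},{"jaw":-1,"xyz":[110,0,0],"angular":[0,0,0]},{"jaw":-1,"xyz":[170,0,0],"angular":[0,0,0]},{"jaw":-1,"xyz":[230,0,0],"angular":[0,0,0]},{"jaw":-1,"xyz":[290,0,0],"angular":[0,0,0]},{"jaw":-1,"xyz":[350,0,0],"angular":[0,0,0]},{"jaw":-1,"xyz":[400,-1,0],"angular":[0,0,-0.006]},{"jaw":-1,"xyz":[420,-1,0],"angular":[0,0,-0.006]},{"jaw":-1,"xyz":[420,-1,0],"angular":[0,0,-0.006]},{"jaw":-1,"xyz":[420,-1,0],"angular":[0,0,-0.006]}]'; python3 -c "
from h import *
print(ctrl.read_state()['qpos'].round(2));pose(465,328,47,0,.008)"
```

```text
clock: 25.95
eef_pos: [465.5, 325.2, 177.4]
tool_rot: [-3.141, 0.002, 1.576]
force: [0.8, -0.6, -1.7]
width: 55.5
gripper_force: 64.7
[-0.64  0.6  -0.03  1.82  0.03  0.72 -0.68]
xyz [3.0, -0.5, 130.4] ang [-0.0, 0.002, -0.003] rows 3
```

```bash
python3 -m creep '[{"jaw":-1,"xyz":[2,-1,40],"angular":[0,0,0]},{"jaw":-1,"xyz":[2,-1,80],"angular":[0,0,0]},{"jaw":-1,"xyz":[2,-1,110],"angular":[0,0,0]},{"jaw":-1,"xyz":[2,-1,124],"angular":[0,0,0]},{"jaw":-1,"xyz":[2,-1,128],"angular":[0,0,0]},{"jaw":-1,"xyz":[2,-1,129],"angular":[0,0,0]}]'; python3 -m creep '[{"jaw":-1,"xyz":[0,0,0.5],"angular":[0,0,0]},{"jaw":-1,"xyz":[0,0,0.5],"angular":[0,0,0]}]'
```

```text
clock: 26.7
eef_pos: [465.3, 330.1, 50.0]
tool_rot: [3.139, -0.002, 1.578]
force: [-0.0, 0.4, -2.0]
width: 55.1
gripper_force: 64.7
clock: 26.95
eef_pos: [464.9, 330.5, 49.5]
tool_rot: [3.139, -0.002, 1.579]
force: [0.4, -0.5, -1.7]
width: 55.3
gripper_force: 64.7
```

```bash
python3 -m creep '[{"jaw":-1,"xyz":[-2,0,1],"angular":[0,0,0]},{"jaw":-1,"xyz":[-2,0,2],"angular":[0,0,0]},{"jaw":-1,"xyz":[-2,0,2.5],"angular":[0,0,0]}]'; python3 -m creep '[{"jaw":-1,"xyz":[0,0,1],"angular":[0,0,0]},{"jaw":-1,"xyz":[0,0,1],"angular":[0,0,0]}]'
```

```text
clock: 27.32
eef_pos: [464.6, 328.0, 46.8]
tool_rot: [3.14, -0.001, 1.579]
force: [-1.7, -1.7, 8.9]
width: 55.2
gripper_force: 65.6
clock: 27.58
eef_pos: [464.6, 327.9, 46.8]
tool_rot: [3.14, -0.001, 1.579]
force: [-2.5, -2.3, 14.6]
width: 55.6
gripper_force: 66.5
```

```bash
python3 -m creep '[{"jaw":-0.2,"xyz":[0,0,0],"angular":[0,0,0]},{"jaw":0.4,"xyz":[0,0,0],"angular":[0,0,0]},{"jaw":0.8,"xyz":[0,0,0],"angular":[0,0,0]},{"jaw":0.8,"xyz":[0,0,-20],"angular":[0,0,0]},{"jaw":0.8,"xyz":[0,0,-60],"angular":[0,0,0]},{"jaw":1,"xyz":[0,0,-110],"angular":[0,0,0]},{"jaw":1,"xyz":[-60,0,-150],"angular":[0,0,0]},{"jaw":1,"xyz":[-120,0,-150],"angular":[0,0,0]},{"jaw":1,"xyz":[-180,0,-150],"angular":[0,0,0]},{"jaw":1,"xyz":[-240,0,-150],"angular":[0,0,0]},{"jaw":1,"xyz":[-300,0,-150],"angular":[0,0,0]},{"jaw":1,"xyz":[-360,0,-150],"angular":[0,0,0]}]'; python3 - <<'E'
from h import *
im,d=save('side','s10'); find(im,d); pose(464,-198-70,33+121,-30,.19)
E
```

```text
clock: 29.08
eef_pos: [467.3, -33.8, 194.8]
tool_rot: [3.14, -0.001, 1.579]
force: [0.4, 0.2, 0.2]
width: 85.7
gripper_force: 0.0
blue 281 all [461.37 325.64   0.  ] 0.36 top [4.6286e+02 3.2564e+02 5.0000e-02] 0.58 z98 73.7 mean [451.4 328.7  57.8] p2/98 [[433.0, 303.0, 16.0], [489.0, 353.0, 74.0]]
xyz [-223.7, -1.5, 41.9] ang [0.051, 0.527, -0.19] rows 4
```

```bash
python3 -m creep '[{"jaw":1,"xyz":[-50,0,0],"angular":[0,0.1,-0.04]},{"jaw":1,"xyz":[-100,0,0],"angular":[0.02,0.25,-0.1]},{"jaw":1,"xyz":[-150,0,0],"angular":[0.04,0.4,-0.15]},{"jaw":1,"xyz":[-200,-1,20],"angular":[0.05,0.527,-0.19]},{"jaw":1,"xyz":[-224,-1,42],"angular":[0.05,0.527,-0.19]},{"jaw":1,"xyz":[-224,-1,42],"angular":[0.05,0.527,-0.19]},{"jaw":1,"xyz":[-224,-1,42],"angular":[0.05,0.527,-0.19]}]'; python3 - <<'E'
from h import *
im,d=save('side','s11'); find(im,d); print(ctrl.read_state()['qpos'].round(2)); pose(464,-198,33,-30,.19)
E
```

```text
clock: 30.0
eef_pos: [468.7, -253.7, 153.3]
tool_rot: [3.138, -0.531, 1.777]
force: [0.1, 0.1, 0.5]
width: 85.4
gripper_force: 0.0
blue 217 all [ 4.4226e+02 -2.3223e+02  1.7000e-01] 0.05 top [ 4.4239e+02 -2.3221e+02  1.5000e-01] 0.06 z98 63.2 mean [ 440.7 -229.6   38.3] p2/98 [[413.0, -259.0, 9.0], [472.0, -203.0, 63.0]]
blue 280 all [461.49 326.99  -0.  ] 0.72 top [4.6089e+02 3.2992e+02 2.0000e-02] 0.55 z98 74.2 mean [451.7 328.3  57.9] p2/98 [[433.0, 303.0, 16.0], [490.0, 353.0, 74.0]]
[ 0.84  0.82 -0.33  1.62 -0.15  1.12  0.86]
xyz [-13.3, 5.9, 132.3] ang [-0.004, -0.006, 0.015] rows 3
```

```bash
python3 -c "
from h import *
pose(442.5,-232-58,33+100,-30,.16); pose(442.5,-232,33,-30,.16)"
```

```text
xyz [-36.6, -33.5, 2.6] ang [-0.019, -0.006, 0.041] rows 1
xyz [-38.1, -22.1, 117.6] ang [-0.019, -0.006, 0.041] rows 3
```

```bash
python3 -m creep '[{"jaw":1,"xyz":[-38,-22,0],"angular":[-0.02,-0.006,0.04]},{"jaw":1,"xyz":[-38,-22,0],"angular":[-0.02,-0.006,0.04]},{"jaw":1,"xyz":[-38,-22,30],"angular":[-0.02,-0.006,0.04]},{"jaw":1,"xyz":[-38,-22,70],"angular":[-0.02,-0.006,0.04]},{"jaw":1,"xyz":[-38,-22,100],"angular":[-0.02,-0.006,0.04]},{"jaw":1,"xyz":[-38,-22,116],"angular":[-0.02,-0.006,0.04]},{"jaw":1,"xyz":[-38,-22,116],"angular":[-0.02,-0.006,0.04]},{"jaw":-0.2,"xyz":[-38,-22,116],"angular":[-0.02,-0.006,0.04]},{"jaw":-0.6,"xyz":[-38,-22,116],"angular":[-0.02,-0.006,0.04]},{"jaw":-1,"xyz":[-38,-22,116],"angular":[-0.02,-0.006,0.04]},{"jaw":-1,"xyz":[-38,-22,116],"angular":[-0.02,-0.006,0.04]}]'; python3 -c "
from h import *
print(ctrl.read_state()['qpos'].round(2));pose(442.5,-232,120,-30,.16);pose(467,-90,120,-30,0); pose(467,-90,120,60,0)"
```

```text
clock: 31.42
eef_pos: [442.9, -236.3, 34.3]
tool_rot: [3.139, -0.521, 1.728]
force: [0.8, -2.9, 6.6]
width: 55.5
gripper_force: 63.7
[ 0.85  0.96 -0.31  1.75 -0.15  0.83  0.9 ]
xyz [46.4, 0.5, -72.1] ang [0.004, 0.003, -0.002] rows 2
xyz [164.7, 46.8, -4.1] ang [-0.076, 0.002, 0.137] rows 3
xyz [164.7, 46.8, -4.1] ang [0.047, -1.565, 0.167] rows 9
```

```bash
python3 -m creep '[{"jaw":-1,"xyz":[23,0,-36],"angular":[0,0,0]},{"jaw":-1,"xyz":[46,0,-72],"angular":[0,0,0]},{"jaw":-1,"xyz":[85,15,-55],"angular":[0,-0.15,0.02]},{"jaw":-1,"xyz":[125,30,-30],"angular":[0,-0.3,0.04]},{"jaw":-1,"xyz":[165,47,-4],"angular":[0.01,-0.46,0.06]},{"jaw":-1,"xyz":[165,47,-4],"angular":[0.02,-0.62,0.08]},{"jaw":-1,"xyz":[165,47,-4],"angular":[0.02,-0.78,0.1]},{"jaw":-1,"xyz":[165,47,-4],"angular":[0.03,-0.94,0.12]},{"jaw":-1,"xyz":[165,47,-4],"angular":[0.03,-1.1,0.14]},{"jaw":-1,"xyz":[165,47,-4],"angular":[0.04,-1.26,0.16]},{"jaw":-1,"xyz":[165,47,-4],"angular":[0.05,-1.42,0.167]},{"jaw":-1,"xyz":[165,47,-4],"angular":[0.047,-1.565,0.167]}]';python3 -m creep '[{"jaw":-1,"xyz":[0,0,0],"angular":[0,0,0]},{"jaw":-1,"xyz":[0,0,0],"angular":[0,0,0]}]'; python3 -c "
from h import *
print(ctrl.read_state()['qpos'].round(2));pose(467,-90,36,60,0)"
```

```text
clock: 32.92
eef_pos: [467.3, -86.2, 118.4]
tool_rot: [-3.14, 1.049, 1.578]
force: [0.0, -0.4, -1.9]
width: 55.5
gripper_force: 63.9
clock: 33.17
eef_pos: [465.9, -89.1, 119.9]
tool_rot: [-3.139, 1.043, 1.573]
force: [1.2, -0.7, -1.5]
width: 55.3
gripper_force: 63.9
[-0.98  1.2   0.88  2.08  0.28  0.56 -0.63]
xyz [72.1, 1.2, 43.0] ang [-0.001, -0.005, 0.001] rows 2
```

```bash
python3 -m creep '[{"jaw":-1,"xyz":[30,1,17],"angular":[0,0,0]},{"jaw":-1,"xyz":[60,1,36],"angular":[0,0,0]},{"jaw":-1,"xyz":[70,1,42],"angular":[0,0,0]},{"jaw":-1,"xyz":[72,1,43],"angular":[0,0,0]},{"jaw":-1,"xyz":[72,1,43],"angular":[0,0,0]}]'; python3 -m creep '[{"jaw":-1,"xyz":[1.3,0,0.7],"angular":[0,0,0]},{"jaw":-1,"xyz":[1.8,0,1],"angular":[0,0,0]}]'; python3 -c "
from h import *
print(ctrl.read_state()['qpos'].round(2))
save('side','s12')"
```

```text
clock: 33.8
eef_pos: [467.2, -89.8, 36.8]
tool_rot: [-3.141, 1.044, 1.571]
force: [-0.4, -0.1, -0.9]
width: 55.7
gripper_force: 63.9
clock: 34.05
eef_pos: [467.0, -89.3, 33.6]
tool_rot: [-3.139, 1.045, 1.575]
force: [-0.3, -0.2, -1.3]
width: 55.4
gripper_force: 63.9
[-0.96  1.35  0.8   2.03  0.22  0.48 -0.7 ]
```

View pics/s12.png

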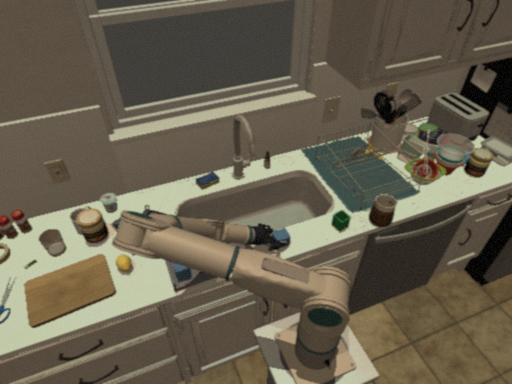

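```bash
python3 -m creep '[{"jaw":-1,"xyz":[0.9,0,0.5],"angular":[0,0,0]},{"jaw":-1,"xyz":[1.5,0,0.8],"angular":[0,0,0]}]'; python3 -m creep '[{"jaw":-1,"xyz":[0.8,0,0.5],"angular":[0,0,0]},{"jaw":-1,"xyz":[1,0,0.6],"angular":[0,0,0]}]'
```

```text
clock: 34.35
eef_pos: [466.9, -89.6, 32.1]
tool_rot: [-3.137, 1.046, 1.576]
force: [0.4, 2.6, 3.8]
width: 55.5
gripper_force: 64.2
clock: 34.6
eef_pos: [466.8, -89.9, 32.0]
tool_rot: [-3.138, 1.048, 1.574]
force: [-0.3, 4.2, 8.4]
width: 55.4
gripper_force: 64.8
```

```bash
python3 -m creep '[{"jaw":-0.2,"xyz":[0,0,0],"angular":[0,0,0]},{"jaw":0.5,"xyz":[0,0,0],"angular":[0,0,0]},{"jaw":1,"xyz":[0,0,0],"angular":[0,0,0]},{"jaw":1,"xyz":[0,0,-10],"angular":[0,0,0]},{"jaw":1,"xyz":[0,0,-40],"angular":[0,0,0]},{"jaw":1,"xyz":[0,0,-90],"angular":[0,0,0]},{"jaw":1,"xyz":[-50,0,-120],"angular":[0,0,0]},{"jaw":1,"xyz":[-110,0,-130],"angular":[0,0,0]},{"jaw":1,"xyz":[-110,0,-130],"angular":[0,0,0]}]'; python3 -c "
from h import *
print(ctrl.read_state()['qpos'].round(2));pose(467,-148,131,-30,0)"
```

```text
clock: 35.72
eef_pos: [467.0, -33.5, 194.5]
tool_rot: [3.136, 1.044, 1.563]
force: [0.2, -0.3, -0.7]
width: 85.1
gripper_force: 0.0
[-1.08  1.05  0.91  2.01  0.3   0.78 -0.59]
xyz [-2.7, 0.1, 131.0] ang [0.002, 1.567, -0.003] rows 9
```

```bash
python3 -m creep '[{"jaw":1,"xyz":[-40,0,20],"angular":[0,0.18,0]},{"jaw":1,"xyz":[-50,0,40],"angular":[0,0.36,0]},{"jaw":1,"xyz":[-50,0,60],"angular":[0,0.54,0]},{"jaw":1,"xyz":[-50,0,80],"angular":[0,0.72,0]},{"jaw":1,"xyz":[-50,0,90],"angular":[0,0.9,0]},{"jaw":1,"xyz":[-40,0,100],"angular":[0,1.08,0]},{"jaw":1,"xyz":[-30,0,110],"angular":[0,1.26,0]},{"jaw":1,"xyz":[-20,0,120],"angular":[0,1.44,0]},{"jaw":1,"xyz":[-3,0,130],"angular":[0,1.567,0]},{"jaw":1,"xyz":[-3,0,130],"angular":[0,1.567,0]},{"jaw":1,"xyz":[-3,0,130],"angular":[0,1.567,0]}]'; python3 - <<'E'
from h import *
im,d=save('side','s13'); find(im,d); print(ctrl.read_state()['qpos'].round(2))
pose(467,-91,30,-30,0)
E
```

```text
clock: 37.1
eef_pos: [467.1, -145.0, 128.1]
tool_rot: [-3.138, -0.522, 1.571]
force: [-0.3, 0.8, 0.7]
width: 85.2
gripper_force: 0.0
blue 220 all [ 4.626e+02 -9.120e+01 -5.000e-02] 0.39 top [ 4.6066e+02 -9.0280e+01 -1.1000e-01] 0.57 z98 60.9 mean [454.9 -88.9  45.3] p2/98 [[435.0, -117.0, 8.0], [489.0, -64.0, 61.0]]
blue 282 all [460.91 326.17  -1.53] 0.41 top [4.6173e+02 3.2661e+02 3.0000e-02] 0.59 z98 73.1 mean [451.3 328.6  58. ] p2/98 [[432.0, 303.0, 17.0], [490.0, 353.0, 73.0]]
[ 0.65  0.74 -0.19  1.9  -0.45  0.83  0.86]
xyz [-3.3, -0.1, 112.1] ang [-0.004, 0.002, 0.003] rows 2
```

Same signature as the first one lying on its side; regrasp.

```bash
python3 -m creep '[{"jaw":1,"xyz":[-3,0,40],"angular":[0,0,0]},{"jaw":1,"xyz":[-3,0,80],"angular":[0,0,0]},{"jaw":1,"xyz":[-3,0,102],"angular":[0,0,0]},{"jaw":1,"xyz":[-3,0,111],"angular":[0,0,0]},{"jaw":1,"xyz":[-3,0,111],"angular":[0,0,0]},{"jaw":-0.2,"xyz":[-3,0,111],"angular":[0,0,0]},{"jaw":-0.6,"xyz":[-3,0,111],"angular":[0,0,0]},{"jaw":-1,"xyz":[-3,0,111],"angular":[0,0,0]},{"jaw":-1,"xyz":[-3,0,111],"angular":[0,0,0]}]'; python3 - <<'E'
from h import *
print(ctrl.read_state()['qpos'].round(2))
pose(467,-90,120,60,0)
E
```

```text
clock: 38.28
eef_pos: [467.5, -94.3, 31.3]
tool_rot: [-3.141, -0.521, 1.571]
force: [-0.3, -2.2, 5.6]
width: 55.7
gripper_force: 63.6
[ 0.62  0.9  -0.25  1.98 -0.52  0.57  0.92]
xyz [47.8, -0.5, -74.8] ang [-0.001, -1.568, 0.001] rows 9
```

```bash
python3 -m creep '[{"jaw":-1,"xyz":[25,0,-38],"angular":[0,0,0]},{"jaw":-1,"xyz":[47,0,-75],"angular":[0,0,0]},{"jaw":-1,"xyz":[47,0,-75],"angular":[0,-0.16,0]},{"jaw":-1,"xyz":[47,0,-75],"angular":[0,-0.32,0]},{"jaw":-1,"xyz":[47,0,-75],"angular":[0,-0.48,0]},{"jaw":-1,"xyz":[47,0,-75],"angular":[0,-0.64,0]},{"jaw":-1,"xyz":[47,0,-75],"angular":[0,-0.8,0]},{"jaw":-1,"xyz":[47,0,-75],"angular":[0,-0.96,0]},{"jaw":-1,"xyz":[47,0,-75],"angular":[0,-1.12,0]},{"jaw":-1,"xyz":[47,0,-75],"angular":[0,-1.28,0]},{"jaw":-1,"xyz":[47,0,-75],"angular":[0,-1.44,0]},{"jaw":-1,"xyz":[47,0,-75],"angular":[0,-1.568,0]}]';python3 -m creep '[{"jaw":-1,"xyz":[0,0,0],"angular":[0,0,0]},{"jaw":-1,"xyz":[0,0,0],"angular":[0,0,0]}]'; python3 -c "
from h import *
print(ctrl.read_state()['qpos'].round(2));pose(467,-90,36,60,0)"
```

```text
clock: 39.78
eef_pos: [467.8, -88.5, 118.1]
tool_rot: [-3.138, 1.05, 1.579]
force: [0.5, -0.1, -2.0]
width: 55.4
gripper_force: 64.0
clock: 40.02
eef_pos: [466.9, -90.6, 119.5]
tool_rot: [-3.139, 1.044, 1.573]
force: [-0.4, 0.4, -1.2]
width: 55.6
gripper_force: 64.0
[-1.04  1.29  1.02  2.08 -0.01  0.53 -0.33]
xyz [72.5, 0.2, 41.5] ang [-0.001, -0.003, 0.001] rows 2
```

```bash
python3 -m creep '[{"jaw":-1,"xyz":[30,0,17],"angular":[0,0,0]},{"jaw":-1,"xyz":[60,0,34],"angular":[0,0,0]},{"jaw":-1,"xyz":[70,0,40],"angular":[0,0,0]},{"jaw":-1,"xyz":[73,0,42],"angular":[0,0,0]},{"jaw":-1,"xyz":[74,0,42.5],"angular":[0,0,0]}]';python3 -m creep '[{"jaw":-1,"xyz":[1,0,0.5],"angular":[0,0,0]},{"jaw":-1,"xyz":[1.3,0,0.7],"angular":[0,0,0]}]';python3 -m creep '[{"jaw":-1,"xyz":[0.9,0,0.5],"angular":[0,0,0]},{"jaw":-1,"xyz":[1.3,0,0.7],"angular":[0,0,0]}]'
```

```text
clock: 40.65
eef_pos: [467.2, -90.0, 34.8]
tool_rot: [-3.141, 1.045, 1.572]
force: [-0.2, -0.0, -1.1]
width: 55.7
gripper_force: 64.0
clock: 40.9
eef_pos: [467.1, -89.6, 32.7]
tool_rot: [-3.139, 1.046, 1.575]
force: [0.1, 2.3, 2.2]
width: 55.7
gripper_force: 64.0
clock: 41.15
eef_pos: [467.0, -90.0, 32.5]
tool_rot: [-3.139, 1.049, 1.574]
force: [-1.6, 5.7, 10.2]
width: 55.1
gripper_force: 64.8
```

```bash
python3 -m creep '[{"jaw":-0.2,"xyz":[0,0,0],"angular":[0,0,0]},{"jaw":0.5,"xyz":[0,0,0],"angular":[0,0,0]},{"jaw":1,"xyz":[0,0,0],"angular":[0,0,0]},{"jaw":1,"xyz":[0,0,-10],"angular":[0,0,0]},{"jaw":1,"xyz":[0,0,-40],"angular":[0,0,0]},{"jaw":1,"xyz":[0,0,-90],"angular":[0,0,0]},{"jaw":1,"xyz":[-50,0,-120],"angular":[0,0,0]},{"jaw":1,"xyz":[-110,0,-130],"angular":[0,0.18,0]},{"jaw":1,"xyz":[-110,0,-110],"angular":[0,0.36,0]},{"jaw":1,"xyz":[-110,0,-80],"angular":[0,0.54,0]},{"jaw":1,"xyz":[-110,0,-60],"angular":[0,0.72,0]},{"jaw":1,"xyz":[-110,0,-60],"angular":[0,0.9,0]}]'; python3 -m creep '[{"jaw":1,"xyz":[0,0,0],"angular":[0,0.1,0]},{"jaw":1,"xyz":[0,0,0],"angular":[0,0.15,0]},{"jaw":1,"xyz":[0,0,0],"angular":[0,0.15,0]}]'; python3 - <<'E'
from h import *
im,d=save('side','s14'); find(im,d); pose(467,-92,38,0,0)
E
```

```text
clock: 42.65
eef_pos: [465.9, -93.6, 155.4]
tool_rot: [-3.136, 0.171, 1.571]
force: [0.1, -0.1, -1.5]
width: 85.2
gripper_force: 0.0
clock: 43.02
eef_pos: [466.2, -94.1, 155.1]
tool_rot: [-3.136, 0.026, 1.568]
force: [0.2, 1.1, -0.1]
width: 85.2
gripper_force: 0.0
blue 219 all [463.16 -92.55   0.  ] 0.37 top [ 4.6061e+02 -8.5760e+01 -1.8000e-01] 0.66 z98 66.9 mean [453.3 -85.6  48.8] p2/98 [[435.0, -111.0, 12.0], [486.0, -65.0, 67.0]]
blue 274 all [4.6126e+02 3.2566e+02 3.0000e-02] 0.37 top [4.6141e+02 3.2541e+02 2.0000e-02] 0.59 z98 74.1 mean [450.8 328.6  58. ] p2/98 [[433.0, 303.0, 15.0], [488.0, 353.0, 74.0]]
xyz [4.2, 1.5, 116.7] ang [-0.006, 0.026, -0.001] rows 2
```

```bash
python3 -m creep '[{"jaw":1,"xyz":[3,1,50],"angular":[-0.006,0.026,0]},{"jaw":1,"xyz":[3,1,90],"angular":[-0.006,0.026,0]},{"jaw":1,"xyz":[3,1,110],"angular":[-0.006,0.026,0]},{"jaw":1,"xyz":[3,1,116],"angular":[-0.006,0.026,0]},{"jaw":1,"xyz":[3,1,116],"angular":[-0.006,0.026,0]},{"jaw":-0.2,"xyz":[3,1,116],"angular":[-0.006,0.026,0]},{"jaw":-0.6,"xyz":[3,1,116],"angular":[-0.006,0.026,0]},{"jaw":-1,"xyz":[3,1,116],"angular":[-0.006,0.026,0]},{"jaw":-1,"xyz":[3,1,116],"angular":[-0.006,0.026,0]}]';python3 -m creep '[{"jaw":-1,"xyz":[0,0,0],"angular":[0,0,0]},{"jaw":-1,"xyz":[0,0,-50],"angular":[0,0,0]},{"jaw":-1,"xyz":[0,0,-100],"angular":[0,0,0]},{"jaw":-1,"xyz":[0,0,-140],"angular":[0,0,0]},{"jaw":-1,"xyz":[50,0,-140],"angular":[0,0,0]},{"jaw":-1,"xyz":[110,0,-140],"angular":[0,0,0]},{"jaw":-1,"xyz":[170,0,-140],"angular":[0,0,0]},{"jaw":-1,"xyz":[230,0,-140],"angular":[0,0,0]},{"jaw":-1,"xyz":[290,0,-140],"angular":[0,0,0]},{"jaw":-1,"xyz":[330,0,-140],"angular":[0,0,0]},{"jaw":-1,"xyz":[340,0,-140],"angular":[0,0,0]},{"jaw":-1,"xyz":[340,0,-140],"angular":[0,0,0]}]'; python3 - <<'E'
from h import *
print(ctrl.read_state()['qpos'].round(2)); pose(465.5,248.5,50,0,.008)
E
```

```text
clock: 44.2
eef_pos: [467.4, -92.6, 39.5]
tool_rot: [3.14, -0.0, 1.572]
force: [-0.3, 0.7, 5.5]
width: 55.6
gripper_force: 63.2
clock: 45.7
eef_pos: [466.4, 247.2, 178.7]
tool_rot: [-3.141, -0.0, 1.572]
force: [0.3, -0.1, -1.4]
width: 55.4
gripper_force: 64.3
[-0.81  0.59  0.41  1.94 -0.35  0.69 -0.19]
xyz [1.3, -0.8, 128.7] ang [-0.0, -0.0, -0.007] rows 3
```

```bash
python3 -m creep '[{"jaw":-1,"xyz":[0,-1,40],"angular":[0,0,-0.007]},{"jaw":-1,"xyz":[0,-1,80],"angular":[0,0,-0.007]},{"jaw":-1,"xyz":[0,-1,110],"angular":[0,0,-0.007]},{"jaw":-1,"xyz":[0,-1,124],"angular":[0,0,-0.007]},{"jaw":-1,"xyz":[0,-1,128],"angular":[0,0,-0.007]},{"jaw":-1,"xyz":[0,-1,129],"angular":[0,0,-0.007]}]'; python3 -m creep '[{"jaw":-1,"xyz":[0,0,0.5],"angular":[0,0,0]},{"jaw":-1,"xyz":[0,0,0.5],"angular":[0,0,0]}]'
```

```text
clock: 46.45
eef_pos: [466.3, 247.0, 50.3]
tool_rot: [3.141, -0.001, 1.578]
force: [0.7, 0.5, -1.9]
width: 55.3
gripper_force: 64.3
clock: 46.7
eef_pos: [466.0, 247.6, 49.8]
tool_rot: [3.141, -0.001, 1.579]
force: [-0.1, -0.4, -1.1]
width: 55.7
gripper_force: 64.3
```

```bash
python3 -m creep '[{"jaw":-1,"xyz":[0,-0.5,1],"angular":[0,0,0]},{"jaw":-1,"xyz":[0,-0.5,2],"angular":[0,0,0]},{"jaw":-1,"xyz":[0,-0.5,3],"angular":[0,0,0]}]'; python3 -m creep '[{"jaw":-1,"xyz":[0,0,0.5],"angular":[0,0,0]},{"jaw":-1,"xyz":[0,0,0.5],"angular":[0,0,0]}]'
```

```text
clock: 47.08
eef_pos: [465.1, 247.5, 47.5]
tool_rot: [-3.141, -0.001, 1.579]
force: [-4.7, -1.2, 22.4]
width: 55.1
gripper_force: 66.4
clock: 47.32
eef_pos: [465.0, 247.5, 47.5]
tool_rot: [-3.142, -0.002, 1.579]
force: [-4.0, -1.8, 19.8]
width: 55.2
gripper_force: 66.6
```

```bash
python3 -m creep '[{"jaw":-0.2,"xyz":[0,0,0],"angular":[0,0,0]},{"jaw":0.4,"xyz":[0,0,0],"angular":[0,0,0]},{"jaw":0.8,"xyz":[0,0,0],"angular":[0,0,0]},{"jaw":0.8,"xyz":[0,0,-20],"angular":[0,0,0]},{"jaw":0.8,"xyz":[0,0,-60],"angular":[0,0,0]},{"jaw":0.8,"xyz":[0,0,-110],"angular":[0,0,0]},{"jaw":0.1,"xyz":[0,0,-160],"angular":[0,0,0]}]'; python3 - <<'E'
from h import *
go(552,50,200,(np.pi,0,0)); im,d=save('side','s15'); find(im,d,82)
E
```

```text
clock: 48.2
eef_pos: [464.8, 247.1, 206.7]
tool_rot: [-3.141, 0.0, 1.578]
force: [0.9, 1.5, -0.3]
width: 60.4
gripper_force: 0.0
xyz [-197.7, 85.7, 6.6] ang [-0.001, 0.001, 1.578] rows 9
blue 275 all [461.04 248.09  -0.  ] 0.38 top [4.6163e+02 2.4559e+02 6.0000e-02] 0.62 z98 74.0 mean [451.4 249.5  57.4] p2/98 [[433.0, 224.0, 16.0], [488.0, 274.0, 74.0]]
blue 283 all [4.6104e+02 3.2571e+02 2.0000e-02] 0.44 top [ 4.6113e+02  3.3057e+02 -1.0000e-02] 0.62 z98 74.8 mean [451.8 328.7  58.1] p2/98 [[432.0, 304.0, 15.0], [490.0, 353.0, 75.0]]
```

```bash
python3 -m creep '[{"jaw":0.1,"xyz":[-50,20,0],"angular":[0,0,0.17]},{"jaw":0.1,"xyz":[-100,45,0],"angular":[0,0,0.35]},{"jaw":0.1,"xyz":[-150,65,0],"angular":[0,0,0.53]},{"jaw":0.1,"xyz":[-198,86,0],"angular":[0,0,0.71]},{"jaw":0.1,"xyz":[-198,86,0],"angular":[0,0,0.89]},{"jaw":0.1,"xyz":[-198,86,0],"angular":[0,0,1.07]},{"jaw":0.1,"xyz":[-198,86,0],"angular":[0,0,1.25]},{"jaw":0.1,"xyz":[-198,86,0],"angular":[0,0,1.43]},{"jaw":0.1,"xyz":[-198,86,0],"angular":[0,0,1.578]},{"jaw":0.1,"xyz":[-198,86,0],"angular":[0,0,1.578]},{"jaw":0.1,"xyz":[-198,86,0],"angular":[0,0,1.578]}]'; python3 - <<'E'
from h import *
print(ctrl.read_state()['qpos'].round(2)); go(552.5,50.4,62,(np.pi,0,0))
E
```

```text
clock: 49.62
eef_pos: [552.5, 49.9, 205.2]
tool_rot: [-3.141, 0.001, 0.003]
force: [0.3, 0.4, -0.2]
width: 46.8
gripper_force: 0.0
[-0.67  0.7   0.87  1.85 -0.67  0.91 -1.05]
xyz [0.1, -0.5, 143.2] ang [-0.0, 0.001, 0.003] rows 3
```

```bash
python3 -m creep '[{"jaw":0.1,"xyz":[0,0,50],"angular":[0,0,0]},{"jaw":0.1,"xyz":[0,0,90],"angular":[0,0,0]},{"jaw":0.1,"xyz":[0,0,125],"angular":[0,0,0]},{"jaw":0.1,"xyz":[0,0,143],"angular":[0,0,0]},{"jaw":0.1,"xyz":[0,0,143],"angular":[0,0,0]},{"jaw":-0.6,"xyz":[0,0,143],"angular":[0,0,0]},{"jaw":-0.8,"xyz":[0,0,143],"angular":[0,0,0]},{"jaw":-1,"xyz":[0,0,143],"angular":[0,0,0]},{"jaw":-1,"xyz":[0,0,143],"angular":[0,0,0]}]'; python3 -m creep '[{"jaw":-1,"xyz":[0,0,0],"angular":[0,0,0]},{"jaw":-1,"xyz":[0,0,-6],"angular":[0,0,0]},{"jaw":-1,"xyz":[0,0,-15],"angular":[0,0,0]},{"jaw":-1,"xyz":[0,0,-24],"angular":[0,0,0]},{"jaw":-1,"xyz":[0,0,-24],"angular":[0,0,0]},{"jaw":-1,"xyz":[0,0,-24],"angular":[0,0,0]}]'; python3 - <<'E'
from h import *
im,d=save('side','s16'); W=pts('side',d); z=W[...,2]
b=(W[...,0]>430)&(W[...,0]<525)&(W[...,1]>20)&(W[...,1]<90)&(z>45)&(z<95); print(b.sum(),np.percentile(z[b],[50,95]).round(1),W[b].mean(0).round(1))
go(551.5,200.5,ctrl.read_state()['eef_pos'][2])
E
```

```text
clock: 50.75
eef_pos: [553.7, 49.8, 64.0]
tool_rot: [-3.141, -0.003, 0.001]
force: [-0.5, -1.1, 6.1]
width: 24.0
gripper_force: 59.1
clock: 51.5
eef_pos: [553.2, 49.9, 86.7]
tool_rot: [-3.141, -0.001, 0.0]
force: [3.7, -0.5, -1.6]
width: 24.0
gripper_force: 59.0
64 [67.7 78.7] [473.3  49.7  65.3]
xyz [-1.6, -150.5, 0.0] ang [-0.0, -0.001, 0.0] rows 3
```

```bash
python3 -m creep '[{"jaw":-1,"xyz":[0,-40,0],"angular":[0,0,0]},{"jaw":-1,"xyz":[-0.5,-80,0],"angular":[0,0,0]},{"jaw":-1,"xyz":[-1,-120,0],"angular":[0,0,0]},{"jaw":-1,"xyz":[-1,-150.5,0],"angular":[0,0,0]},{"jaw":-1,"xyz":[-1,-150.5,0],"angular":[0,0,0]},{"jaw":-1,"xyz":[-1,-150.5,0],"angular":[0,0,0]},{"jaw":-1,"xyz":[-1,-150.5,0],"angular":[0,0,0]}]'; python3 -m creep '[{"jaw":-1,"xyz":[0,0,5],"angular":[0,0,0]},{"jaw":-1,"xyz":[0,0,10],"angular":[0,0,0]},{"jaw":-1,"xyz":[0,0,16],"angular":[0,0,0]},{"jaw":-1,"xyz":[0,0,21.5],"angular":[0,0,0]},{"jaw":-1,"xyz":[0,0,21.5],"angular":[0,0,0]}]'
```

```text
clock: 52.42
eef_pos: [551.8, 199.5, 86.6]
tool_rot: [-3.142, -0.0, -0.001]
force: [4.3, 0.8, -1.5]
width: 23.8
gripper_force: 59.2
clock: 53.05
eef_pos: [551.9, 200.2, 64.5]
tool_rot: [3.141, -0.0, 0.0]
force: [4.5, -1.6, -1.8]
width: 24.3
gripper_force: 59.4
```

Lowered with no resistance to the seated height (64.5 vs 64.0). Release, withdraw and check.

```bash
python3 -m creep '[{"jaw":-0.3,"xyz":[0,0,0],"angular":[0,0,0]},{"jaw":0.1,"xyz":[0,0,0],"angular":[0,0,0]},{"jaw":0.1,"xyz":[0,0,0],"angular":[0,0,0]},{"jaw":0.1,"xyz":[0,0,-30],"angular":[0,0,0]},{"jaw":0.1,"xyz":[0,0,-80],"angular":[0,0,0]},{"jaw":0.1,"xyz":[0,0,-140],"angular":[0,0,0]},{"jaw":0.1,"xyz":[0,60,-190],"angular":[0,0,0]},{"jaw":0.1,"xyz":[0,120,-200],"angular":[0,0,0]},{"jaw":0.1,"xyz":[0,180,-200],"angular":[0,0,0]},{"jaw":0.1,"xyz":[0,240,-200],"angular":[0,0,0]},{"jaw":0.1,"xyz":[0,300,-200],"angular":[0,0,0]},{"jaw":0.1,"xyz":[0,300,-200],"angular":[0,0,0]}]'; python3 - <<'E'
from h import *
im,d=save('side','s17'); find(im,d,82); W=pts('side',d); z=W[...,2]
k=(z>62)&(z<80)&(abs(W[...,0]-552)<20)&(abs(W[...,1]-200)<30); print(k.sum(),W[k].mean(0).round(1),np.percentile(W[k][:,2],[50,95]))
b=(W[...,0]>430)&(W[...,0]<525)&(abs(W[...,1]-200)<12)&(z>35)&(z<90); print(b.sum(),np.percentile(z[b],[50,95]).round(1),W[b].mean(0).round(1))
cv2.imwrite('pics/c17.png',cv2.convertScaleAbs(cv2.resize(im[180:310,120:280,::-1],None,fx=4.5,fy=4.5,interpolation=cv2.INTER_CUBIC),alpha=1.4,beta=15))
E
```

```text
clock: 54.55
eef_pos: [550.1, -106.1, 265.8]
tool_rot: [3.139, -0.0, -0.009]
force: [-0.3, 1.4, -0.3]
width: 46.9
gripper_force: 0.0
blue 278 all [461.27 247.08  -1.55] 0.38 top [4.6192e+02 2.5057e+02 7.0000e-02] 0.6 z98 74.0 mean [451.7 249.1  57.9] p2/98 [[433.0, 224.0, 15.0], [489.0, 274.0, 74.0]]
blue 286 all [4.6080e+02 3.2809e+02 1.0000e-02] 0.37 top [4.6012e+02 3.3035e+02 1.0000e-02] 0.55 z98 75.6 mean [450.9 328.1  58.4] p2/98 [[432.0, 303.0, 17.0], [487.0, 353.0, 76.0]]
34 [550.5 199.9  69.9] [70.26105069 74.63359732]
40 [49.5 57.1] [473.  199.2  48.3]
```

View pics/c17.png

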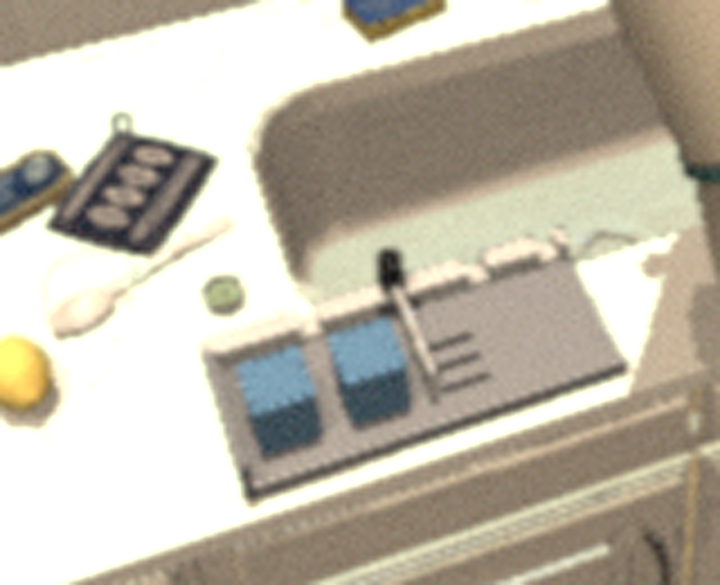

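```bash
python3 -c "
from h import *
print(ctrl.finish_job())"
```

```text
the job is handed in; nothing more can be done
None
```

The job is handed in: only two tumblers were there, and both stand mouth-down on places 1 and 2, with the stop seated in the second notch just beyond them; one was knocked aside mid-run but was found again and placed.

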